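Load the drying bay during a feed changeover

ROBOT

A 6-joint arm with a two-finger parallel gripper is mounted at the origin on a cart in front of the work surface, level with it; the furniture and walls round the work are solid. World frame = base frame: x ahead of the robot, y to its left, z up, the work surface at z = 0. Lengths are in m, angles in rad, forces in N, time in s.
With the tool pointing down it reaches from about 0.35 to 0.925 m from the base axis. Payload 6.4 kg.
Tool frame: the origin (TCP) lies on the centre line of the jaws, within the pads' length; the fingertips stand tips_ahead ahead of it and the grasp point (between the pads) lies 3 mm ahead of it (tips_ahead is the distance from the TCP to the fingertips, in m); z points along the fingers, y is the direction in which the jaws open and shut (so a half turn about z gives the same grasp; the last joint's range is limited). The gripper opens to 85 mm and grips with 20 to 120 N. Pads are 22 mm wide; open, the fingers measure 114 mm over their backs; the gripper's body (76 mm by 85 mm) begins 54 mm behind the grasp point. The pads swing forward as they close: fully open they stand 13 mm farther back than shut.
Start: joints at [-1.372, 0.245, 1.558, -0, 1.339, -0.174], TCP at [0.237, -0.605, 0.253] pointing down, gripper open.
Joint ranges: [-3.13, 3.13], [-1.02, 2.26], [0.13, 2.54], [-0.95, 4.09], [0.21, 2.88], [-2.74, 2.74]. Speed limits (rad/s): [2.57, 2.57, 3.14, 3.14, 3.14, 3.14].

INTERFACE

Orientations are given as a unit quaternion [w, x, y, z].
In Python, from workcell import * gives the robot as it stands.
- The arm moves only by the tool arm_command, never from a script. Its argument "series" is a list of rows, each an object of numbers: "grip": the gripper's target within -1 to 1 (shut at 1, half-way at 0, fully open at -1); "tx", "ty", "tz": the shift along the tool's x, y, z in mm; "ax", "ay", "az": the turn, a rotation vector about the tool's x, y, z in degrees. In form: [{"grip": .., "tx": .., "ty": .., "tz": .., "ax": .., "ay": .., "az": ..}, ...]. A call has 1 to 8 rows; each row shifts and turns the commanded pose from where the row before left it, along the tool's axes as they then stand; what a row does not reach is not made up. A row lasts 1/10 s, in which the tool goes at most 50 mm and 8.59 degrees, less where a joint would pass 70% of its speed; a pose out of reach is approached as far as the arm can. A call with a gripper value outside its range is refused whole. The fingers move at their own pace and stop on an object; "grip_force" is the grip in N (left out, the last holds). Time passes only in rows, so rows that do not move let the fingers close. It gives the time, the measured TCP pose, the force and the opening at its end, in the units of the state.
- get_state(): the state, without advancing time (a new reading comes with each control period).
- read_camera(name): name is "scene" or "side" or "wrist"; returns a dict with "pixels" (384x512x3 uint8, red, green, blue), "fx", "fy", "cx", "cy" (pixels), "distortion" ([k1, k2, p1, p2, k3] as OpenCV has them; the pictures are not rectified), "cam_to_world" (4x4, takes a point from camera to world coordinates); the wrist camera has in their place "hand_eye" (4x4, takes a point from camera to tool coordinates, whose origin is the TCP and whose axes are the flange's). Camera axes: x right, y down, z forward; pixel columns grow to the right and rows downward; lengths in m; the calibration is good to about 2 mm. A picture is of the moment at which its call begins: read the wrist's pose just before it. There is no depth.
- sign_off(): hands the job in, once; it reports no verdict.
The state is a dict: "clock": time; "qpos": joint angles; "joint_velocities": joint speeds; "joint_efforts": joint torques, N m; "ee_pos": TCP position; "orientation": TCP orientation; "wrist_force": force on the tool from outside, world axes, zero at the start; "moment": the same for the moment, N m; "grip_width": opening from 0.0 (shut) to 1.0 (fully open).
Only numpy, scipy, OpenCV 4.12 (cv2) and the standard library are available. Lean on these libraries where they do the work, as an engineer would, in place of code of your own. Each camera call takes 0.05 s, during which the arm holds its last target. There are 200 camera calls.

TASK

Change the drying bay over to its other feed: move the switch lever from the green marks to upright at the red marks (off) and leave it there for at least three seconds; while it is off, bring every stone carrier by its handle to the front of the orange gate and push it along the bench through the gate into the bay (never lift one over the fence or gate), far enough for the gate to close behind it. When all carriers that are there stand upright inside and the gate is shut, move the lever fully over to the yellow marks. Never open the gate unless the switch is off, and leave the other things on the bench where they are.

Things in the scene. Friction and masses are not known exactly. Their poses are not given: they have to be found in the camera images.
- bay: fixed drying bay: a pen open at the top, aluminium fence 46 mm high and 8 mm thick round a dark plate level with the bench (no step). Origin: on the bench, middle of the gate opening. Inner faces in its frame: x -116 to +42 mm, y -244 mm (back) to -4 mm (front). The gate is the only opening, 84 mm wide (x -42 to +42 mm); carriers go in along -y
- bay_middle (a point): centre of the bay's inside, on the bench (bay frame x -37, y -122 mm). There is room for six carriers: three rows, one column straight behind the gate and one beside it at -x. A small box 35 mm high sits outside the back fence
- leaf_a (a joint): orange gate leaf on the bay's +x post: upright panel 40 mm long, 4 mm thick, its top 44 mm above the bench; swings only inwards (to bay -y) about an upright hinge; 0 rad = shut, grows to 1.65 as it opens. A light spring (about 0.5 N at most at its edge) shuts it once nothing is in its 40 mm swing
- leaf_b (a joint): the same leaf on the bay's -x post; 0 rad = shut, grows to 1.65 as it opens inwards
- switch_box: fixed grey housing of the changeover switch, 130 (x) x 100 (y) x 55 mm high; origin: centre of its underside, +x away from the robot; green marks on its near (-x) part, red in the middle, yellow on its far (+x) part. The lever turns about an axis along the box's y, 40 mm above the bench
- transfer (a joint): angle of the switch lever: -0.7 rad = leaning to the green marks (-x, near feed), 0 = upright at the red marks (off), +0.7 = leaning to the yellow marks (+x, far feed), with stops at both ends; it stays where it is left (friction, about 2 N at the grip, no detents)
- transfer_grip (a point): centre of the lever's black cross grip, 90 mm from the lever's axis; the grip is a cylinder 20 mm in diameter and 34 mm long lying along the box's y, with flat ends, and stands 130 mm above the bench with the lever upright
- carrier_1: loose carrier for one porous stone: round steel pan 60 mm across and 18 mm high, with an arched handle over its middle; the blue handle bar is 57 mm long (along the body's x), 12 mm wide (along its y) and 20 mm high, bar centre 84 mm above the underside. Weighs 0.17 to 0.35 kg. Origin: centre of the underside, z up. May be absent
- carrier_1_grip (a point): centre of the blue handle bar of carrier_1
- carrier_2: loose carrier for one porous stone: round steel pan 60 mm across and 18 mm high, with an arched handle over its middle; the blue handle bar is 57 mm long (along the body's x), 12 mm wide (along its y) and 20 mm high, bar centre 84 mm above the underside. Weighs 0.17 to 0.35 kg. Origin: centre of the underside, z up. May be absent
- carrier_2_grip (a point): centre of the blue handle bar of carrier_2
- carrier_3: loose carrier for one porous stone: round steel pan 60 mm across and 18 mm high, with an arched handle over its middle; the blue handle bar is 57 mm long (along the body's x), 12 mm wide (along its y) and 20 mm high, bar centre 84 mm above the underside. Weighs 0.17 to 0.35 kg. Origin: centre of the underside, z up. May be absent
- carrier_3_grip (a point): centre of the blue handle bar of carrier_3
- carrier_4: loose carrier for one porous stone: round steel pan 60 mm across and 18 mm high, with an arched handle over its middle; the blue handle bar is 57 mm long (along the body's x), 12 mm wide (along its y) and 20 mm high, bar centre 84 mm above the underside. Weighs 0.17 to 0.35 kg. Origin: centre of the underside, z up. May be absent
- carrier_4_grip (a point): centre of the blue handle bar of carrier_4
- carrier_5: loose carrier for one porous stone: round steel pan 60 mm across and 18 mm high, with an arched handle over its middle; the blue handle bar is 57 mm long (along the body's x), 12 mm wide (along its y) and 20 mm high, bar centre 84 mm above the underside. Weighs 0.17 to 0.35 kg. Origin: centre of the underside, z up. May be absent
- carrier_5_grip (a point): centre of the blue handle bar of carrier_5
- grease_tin: bystander, loose: blue round tin 64 mm across, 38 mm high; origin: centre of its underside
- stopwatch: bystander, loose: yellow stopwatch 63x52x16 mm; origin: centre of its underside
- tape_roll: bystander, loose: roll of brown tape, 80 mm across, 24 mm high; origin: centre of its underside
- dial_gauge: bystander, loose: dial indicator lying on its back, 113x56x19 mm; origin: centre of its underside
Mind the look-alikes: they are no part of the job. Leave any turquoise look-alike of the carrier_2 alone.

How it is judged:
On the way, in this order (a step that is already met when the one before it is completed fails the run):
1. the switch lever stands at off (upright, within 0.14 rad) for three seconds (value of joint transfer between -0.14 and 0.14 rad), for 3 s.
2. all carriers present stand inside the bay and both gate leaves are shut, with the switch at off (all of step 1 and x of carrier_1 in the frame of bay between -0.116 and 0.042 m and y of carrier_1 in the frame of bay between -0.244 and -0.028 m and angle between each of carrier_1, carrier_2, carrier_3, carrier_4, carrier_5's own z axis and vertical below 0.15 rad and height (world z) of each of carrier_1, carrier_2, carrier_3, carrier_4, carrier_5 below 0.008 m and x of carrier_2 in the frame of bay between -0.116 and 0.042 m and y of carrier_2 in the frame of bay between -0.244 and -0.028 m and x of carrier_3 in the frame of bay between -0.116 and 0.042 m and y of carrier_3 in the frame of bay between -0.244 and -0.028 m and x of carrier_4 in the frame of bay between -0.116 and 0.042 m and y of carrier_4 in the frame of bay between -0.244 and -0.028 m and x of carrier_5 in the frame of bay between -0.116 and 0.042 m and y of carrier_5 in the frame of bay between -0.244 and -0.028 m and value of joint each of leaf_a, leaf_b below 0.15 rad), for 0.3 s.
3. the lever is over at the yellow marks (past 0.55 rad) (value of joint transfer above 0.55 rad), for 0.2 s.
At the end, for the whole second after the job is handed in: the lever past 0.55 rad on the yellow side; every carrier present at rest and upright (within 0.15 rad) on the bench, with its centre inside the fence (x -116 to 42, y -244 to -28 mm in the bay's frame); both gate leaves shut (under 0.15 rad) (value of joint transfer above 0.55 rad and value of joint each of leaf_a, leaf_b below 0.15 rad and x of carrier_1 in the frame of bay between -0.116 and 0.042 m and y of carrier_1 in the frame of bay between -0.244 and -0.028 m and angle between each of carrier_1, carrier_2, carrier_3, carrier_4, carrier_5's own z axis and vertical below 0.15 rad and height (world z) of each of carrier_1, carrier_2, carrier_3, carrier_4, carrier_5 below 0.008 m and x of carrier_2 in the frame of bay between -0.116 and 0.042 m and y of carrier_2 in the frame of bay between -0.244 and -0.028 m and x of carrier_3 in the frame of bay between -0.116 and 0.042 m and y of carrier_3 in the frame of bay between -0.244 and -0.028 m and x of carrier_4 in the frame of bay between -0.116 and 0.042 m and y of carrier_4 in the frame of bay between -0.244 and -0.028 m and x of carrier_5 in the frame of bay between -0.116 and 0.042 m and y of carrier_5 in the frame of bay between -0.244 and -0.028 m and linear speed of each of carrier_1, carrier_2, carrier_3, carrier_4, carrier_5 below 0.02 m/s); the robot touches nothing.
It fails at once if the gate was opened (a leaf past 0.35 rad) while the switch was not at off (more than 0.25 rad from upright) (value of joint any of leaf_a, leaf_b above 0.35 rad and (value of joint transfer above 0.25 rad or value of joint transfer below -0.25 rad)).
It fails at once if a carrier was lifted (more than 25 mm) over the gate, the fence or the bay ((x of carrier_1 in the frame of bay between -0.126 and 0.052 m and y of carrier_1 in the frame of bay between -0.254 and 0 m and height (world z) of carrier_1 above 0.025 m) or (x of carrier_2 in the frame of bay between -0.126 and 0.052 m and y of carrier_2 in the frame of bay between -0.254 and 0 m and height (world z) of carrier_2 above 0.025 m) or (x of carrier_3 in the frame of bay between -0.126 and 0.052 m and y of carrier_3 in the frame of bay between -0.254 and 0 m and height (world z) of carrier_3 above 0.025 m) or (x of carrier_4 in the frame of bay between -0.126 and 0.052 m and y of carrier_4 in the frame of bay between -0.254 and 0 m and height (world z) of carrier_4 above 0.025 m) or (x of carrier_5 in the frame of bay between -0.126 and 0.052 m and y of carrier_5 in the frame of bay between -0.254 and 0 m and height (world z) of carrier_5 above 0.025 m)).
It fails at once if the grease tin, stopwatch, tape roll or dial gauge was moved more than 30 mm (distance of any of grease_tin, stopwatch, tape_roll, dial_gauge from where it was at the start of the episode above 0.03 m).
Of carrier_1, carrier_2, carrier_3, carrier_4, carrier_5 only 3 to 5 are there at a start; the rules pass over those that are not, and their reading is None.
At some moment in a run one of carrier_1, carrier_2, carrier_3, carrier_4, carrier_5 may be knocked a few centimetres aside while the robot is not near it.
Once in a run the grip may slacken for a moment while it holds something.
It also fails if it takes over 210 s, if anything falls off the work surface, if the arm or the gripper's body presses on something with over 40 N, if the wrist force passes 120 N, or if a joint passes its speed limit or range.

## Working session

There is one attempt and no reset: what is moved stays moved. The work goes in short steps, Python scripts to look and compute and a tool call to move; the robot and the scene stay as the last step left them, time stands still between calls to the robot, and variables do not carry over. Pictures are saved under pics/ and viewed, about 12 in all and at most 16, crops included, and the job is handed in when it is done.

Besides the shell and the picture viewer there is one more tool, called after ">>>" as name(argument=value, ...) on one line, values as JSON. arm_command: Moves the arm, as the interface text tells. Its arguments: {"type":"object","properties":{"series":{"type":"array","items":{"type":"object","properties":{"grip":{"type":"number"},"tx":{"type":"number"},"ty":{"type":"number"},"tz":{"type":"number"},"ax":{"type":"number"},"ay":{"type":"number"},"az":{"type":"number"}}}},"grip_force":{"type":"number"}},"required":["series"]}

```bash
ls; mkdir -p pics
cat > h.py <<'E'
from workcell import *
import numpy as np, cv2
from scipy.spatial.transform import Rotation as R
def K(c): return np.array([[c['fx'],0,c['cx']],[0,c['fy'],c['cy']],[0,0,1.]]), np.array(c['distortion'],float)
def snap(n,f):
    s=get_state(); c=read_camera(n); cv2.imwrite('pics/'+f,c['pixels'][:,:,::-1]); 
    if n=='wrist': c['cam_to_world']=tcp(s)@np.array(c['hand_eye'])
    np.save('pics/'+f+'.npy',c,allow_pickle=True); return c
def load(f): return np.load('pics/'+f+'.npy',allow_pickle=True).item()
def tcp(s):
    T=np.eye(4); w,x,y,z=s['orientation']; T[:3,:3]=R.from_quat([x,y,z,w]).as_matrix(); T[:3,3]=s['ee_pos']; return T
def px2w(c,uv,z):
    k,d=K(c); p=cv2.undistortPoints(np.array(uv,float).reshape(-1,1,2),k,d)[:,0]
    T=np.array(c['cam_to_world']); r=np.c_[p,np.ones(len(p))]@T[:3,:3].T; o=T[:3,3]
    return o+r*((z-o[2])/r[:,2])[:,None]
def w2px(c,P):
    k,d=K(c); T=np.linalg.inv(np.array(c['cam_to_world'])); r=cv2.Rodrigues(T[:3,:3])[0]
    return cv2.projectPoints(np.array(P,float).reshape(-1,1,3),r,T[:3,3],k,d)[0][:,0]
E
python3 - <<'E'
from h import *
a=snap('scene','s0.png'); b=snap('side','d0.png')
for c in (a,b): print(np.round(c['cam_to_world'],3),c['fx'])
s=get_state(); print(s)
for f in('s0','d0'):
    im=cv2.imread(f'pics/{f}.png'); cv2.imwrite(f'pics/{f}b.png',cv2.resize(im,(800,600),interpolation=3))
E
```

```text
pics
[[-0.564 -0.365  0.741 -0.565]
 [-0.826  0.226 -0.517  0.676]
 [ 0.022 -0.903 -0.429  0.772]
 [ 0.     0.     0.     1.   ]] 414.00705550496053
[[-0.292 -0.523  0.801 -0.594]
 [-0.956  0.179 -0.232  0.26 ]
 [-0.022 -0.833 -0.552  0.934]
 [ 0.     0.     0.     1.   ]] 476.3987994281592
{'clock': 0.1, 'qpos': array([-1.37210540e+00,  2.45767356e-01,  1.55889348e+00,  6.88627344e-06,
        1.33872483e+00, -1.74038814e-01]), 'joint_velocities': array([-0.00056938,  0.00025798, -0.00363074,  0.00052725,  0.0016174 ,
        0.00065185]), 'joint_efforts': array([ 1.60598564e-03, -4.30669963e+01, -3.27128577e+01, -1.47703595e-04,
        2.84960195e-03,  1.89731981e-05]), 'ee_pos': array([ 0.23665344, -0.60488489,  0.25227496]), 'orientation': array([-8.96481110e-04,  9.82684025e-01,  1.85287085e-01, -7.70025814e-06]), 'wrist_force': array([0.66725941, 0.20003789, 0.10710721]), 'moment': array([ 0.01973285, -0.00453431, -0.00835768]), 'grip_width': 0.9939428524606109}
```

View pics/s0b.png

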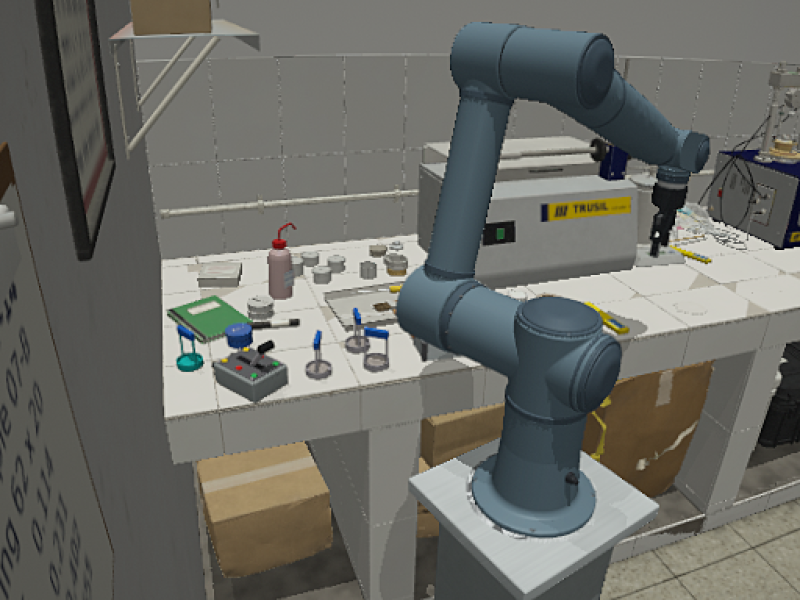

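View pics/d0b.png

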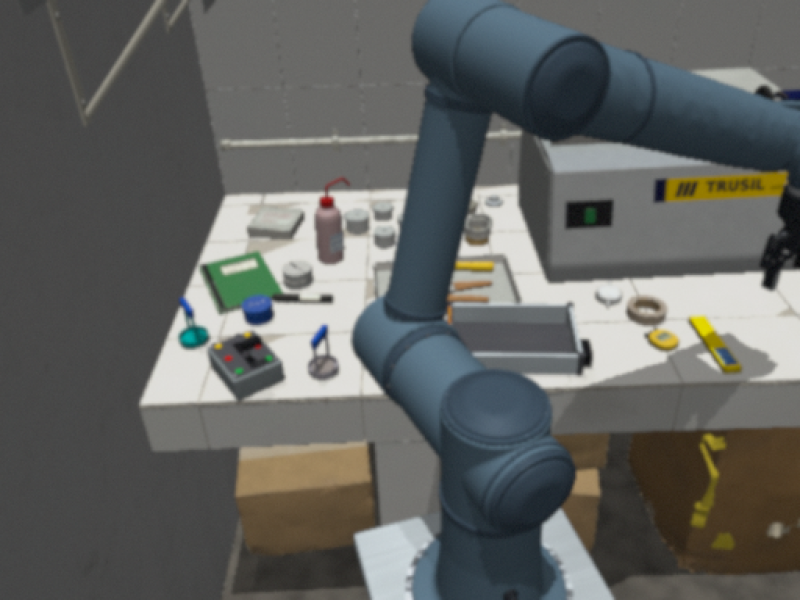

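The scene picture shows the switch box at about (250,372) and a turquoise look-alike at (188,360). Three blue-handled carriers stand at (318,368), (357,345) and (376,360), and the arm hides part of the bay. The side picture shows one carrier at (322,365), the blue tin at (258,308), the bay around (510,335), the tape roll at (647,309) and the stopwatch at (663,340).

Run:
```python
from h import *
a=load('s0.png'); b=load('d0.png'); f=.64
S=dict(turq=(188,363),box=(250,385),c1=(318,370),c2=(357,345),c3=(376,362),tin=(238,340))
D=dict(turq=(194,337),c1=(322,368),bayR=(578,370),bayBR=(572,312),bayBack=(465,310),tape=(647,312),watch=(663,340),tin=(258,315))
for n,c in (('scene',S),('side',D)):
  for k,v in c.items(): print(n,k,np.round(px2w(a if n=='scene' else b,np.array(v)*f,0.0)[0],3))
c=read_camera('wrist'); print(np.round(c['hand_eye'],3),c['fx'])
```

```text
scene turq [0.727 0.368 0.   ]
scene box [0.569 0.282 0.   ]
scene c1 [0.545 0.13  0.   ]
scene c2 [ 0.595 -0.001  0.   ]
scene c3 [0.506 0.002 0.   ]
scene tin [0.768 0.231 0.   ]
side turq [0.729 0.365 0.   ]
side c1 [0.545 0.133 0.   ]
side bayR [ 0.383 -0.335  0.   ]
side bayBR [ 0.559 -0.411  0.   ]
side bayBack [ 0.639 -0.198  0.   ]
side tape [ 0.509 -0.56   0.   ]
side watch [ 0.414 -0.539  0.   ]
side tin [0.765 0.231 0.   ]
[[-0.001 -0.948 -0.319  0.083]
 [ 1.    -0.    -0.002  0.   ]
 [ 0.002 -0.319  0.948 -0.121]
 [ 0.     0.     0.     1.   ]] 282.6729492970027
```

>>> arm_command(series=[{"grip":-1,"tz":-40,"az":7.1},{"tz":-40,"az":7.1},{"tz":-40,"az":7.15},{"tz":-30},{"tx":15,"ty":-30},{"tx":22,"ty":-40},{"tx":22,"ty":-40},{"tx":22,"ty":-40}])

```text
invalid input
```

>>> arm_command(series=[{"tx":22,"ty":-40},{"tx":22,"ty":-40},{"tx":22,"ty":-40},{"tx":22,"ty":-40},{"tx":22,"ty":-40},{"tx":22,"ty":-40},{"tx":22,"ty":-40},{"tx":22,"ty":-40}])

```text
invalid input
```

>>> arm_command(series=[{"tx":22,"ty":-40},{"tx":22,"ty":-40},{"tx":10,"ty":-20},{"tx":0},{"tx":0},{"tx":0}])

```text
invalid input
```

Run:
```python
from h import *
c=snap('wrist','w1.png'); snap('scene','s1.png'); s=get_state(); print(np.round(s['qpos'],2),s['clock'],np.round(s['ee_pos'],3),np.round(tcp(s)[:3,:3],2))
cv2.imwrite('pics/w1b.png',cv2.resize(cv2.imread('pics/w1.png'),(800,600),interpolation=3))
```

```text
[-1.37  0.25  1.56 -0.    1.34 -0.17] 0.25 [ 0.237 -0.605  0.253] [[ 0.93  0.36 -0.  ]
 [ 0.36 -0.93  0.  ]
 [ 0.   -0.   -1.  ]]
```

View pics/w1b.png

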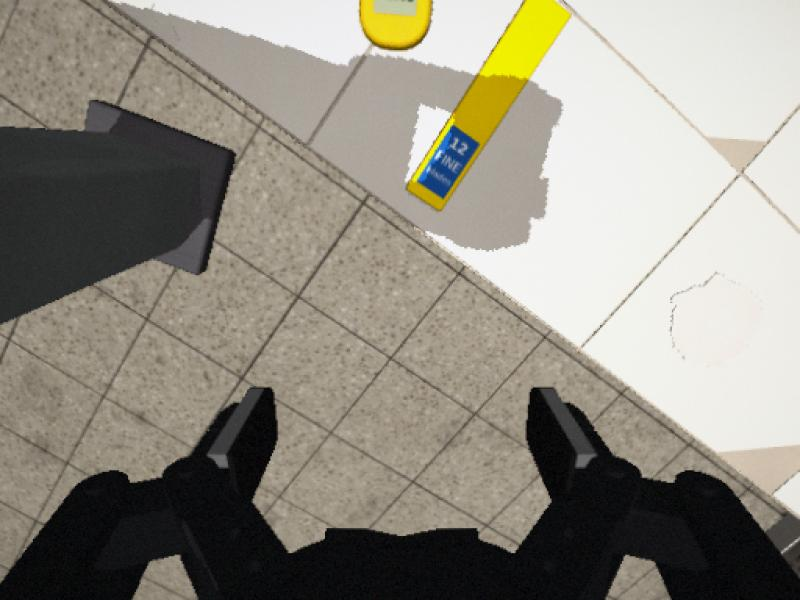

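The picture shows only the bench edge, the stopwatch at (395,10), a yellow gauge strip, and the open fingers at (245,430) and (555,430). The arm has not moved. I'll resend the moves with every key in every row.

>>> arm_command(series=[{"grip":-1,"tx":0,"ty":0,"tz":-40,"ax":0,"ay":0,"az":7.1},{"grip":-1,"tx":0,"ty":0,"tz":-40,"ax":0,"ay":0,"az":7.1},{"grip":-1,"tx":0,"ty":0,"tz":-40,"ax":0,"ay":0,"az":7.15},{"grip":-1,"tx":0,"ty":0,"tz":-30,"ax":0,"ay":0,"az":0},{"grip":-1,"tx":15,"ty":-30,"tz":0,"ax":0,"ay":0,"az":0},{"grip":-1,"tx":22,"ty":-40,"tz":0,"ax":0,"ay":0,"az":0},{"grip":-1,"tx":22,"ty":-40,"tz":0,"ax":0,"ay":0,"az":0},{"grip":-1,"tx":22,"ty":-40,"tz":0,"ax":0,"ay":0,"az":0}])

```text
clock: 1.05
ee_pos: [0.3182, -0.4538, 0.4031]
orientation: [-0.0, 1.0, -0.0, 0.0]
wrist_force: [1.0, 0.1, -0.2]
grip_width: 1.001
```

>>> arm_command(series=[{"grip":-1,"tx":22,"ty":-40,"tz":0,"ax":0,"ay":0,"az":0},{"grip":-1,"tx":22,"ty":-40,"tz":0,"ax":0,"ay":0,"az":0},{"grip":-1,"tx":22,"ty":-40,"tz":0,"ax":0,"ay":0,"az":0},{"grip":-1,"tx":22,"ty":-40,"tz":0,"ax":0,"ay":0,"az":0},{"grip":-1,"tx":22,"ty":-40,"tz":0,"ax":0,"ay":0,"az":0},{"grip":-1,"tx":22,"ty":-40,"tz":0,"ax":0,"ay":0,"az":0},{"grip":-1,"tx":22,"ty":-40,"tz":0,"ax":0,"ay":0,"az":0},{"grip":-1,"tx":22,"ty":-40,"tz":0,"ax":0,"ay":0,"az":0}])

```text
clock: 1.85
ee_pos: [0.4942, -0.1335, 0.4034]
orientation: [0.0, 1.0, 0.0, 0.0]
wrist_force: [1.6, -0.8, -0.1]
grip_width: 0.998
```

>>> arm_command(series=[{"grip":-1,"tx":22,"ty":-40,"tz":0,"ax":0,"ay":0,"az":0},{"grip":-1,"tx":22,"ty":-40,"tz":0,"ax":0,"ay":0,"az":0},{"grip":-1,"tx":10,"ty":-20,"tz":0,"ax":0,"ay":0,"az":0},{"grip":-1,"tx":0,"ty":0,"tz":0,"ax":0,"ay":0,"az":0},{"grip":-1,"tx":0,"ty":0,"tz":0,"ax":0,"ay":0,"az":0}])

```text
clock: 2.35
ee_pos: [0.5475, -0.0353, 0.4031]
orientation: [0.0, 1.0, 0.0, -0.0]
wrist_force: [0.6, -0.1, 0.4]
grip_width: 1.003
```

Run:
```python
from h import *
c=snap('wrist','w1.png'); snap('scene','s1.png'); s=get_state(); print(np.round(s['qpos'],2),s['clock'],np.round(s['ee_pos'],3),np.round(tcp(s)[:3,:3],2))
cv2.imwrite('pics/w1b.png',cv2.resize(cv2.imread('pics/w1.png'),(800,600),interpolation=3))
```

```text
[-0.27 -0.08  1.63 -0.    1.59  1.3 ] 2.45 [ 0.547 -0.036  0.403] [[ 1. -0. -0.]
 [-0. -1. -0.]
 [-0.  0. -1.]]
```

View pics/w1b.png

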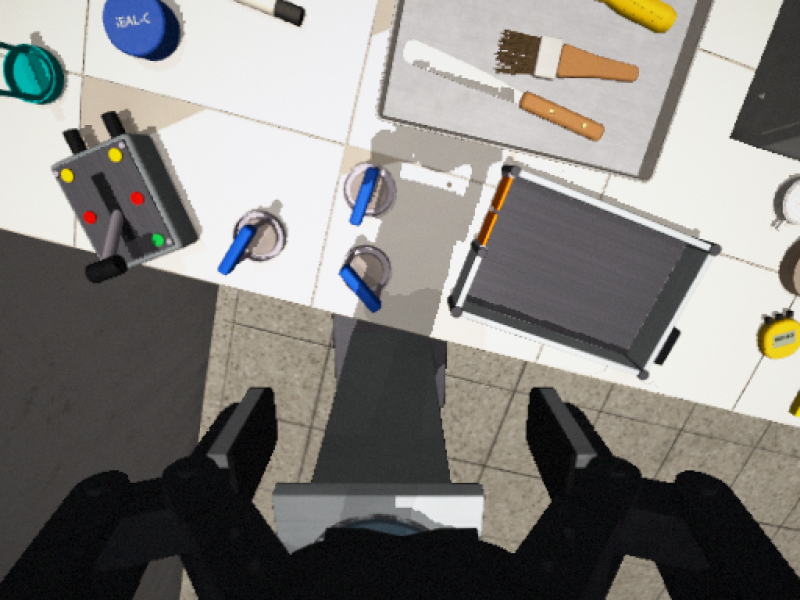

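The picture shows three carriers with handle bars at (237,250), (364,196) and (361,288). The bay's post tops are at (512,172), (714,248), (644,374) and (457,303), with the orange gate on the left end from (509,180) to (485,245). The switch box is at (125,205) with the lever grip at (105,268) on the green side. The look-alike is at (30,73), and the tin, tape roll and stopwatch lie clear of the work.

```bash
cat >> h.py <<'E'
from scipy.optimize import minimize
def blue(c):
    h=cv2.cvtColor(c['pixels'],cv2.COLOR_RGB2HSV); return cv2.inRange(h,(104,130,60),(122,255,255))
def barpts(p,zb=0.084,L=.057,W=.012,H=.02):
    x,y,a=p; g=np.array([[i,j,k] for i in(-.5,.5) for j in(-.5,.5) for k in(-.5,.5)])*[L,W,H]
    return g@R.from_euler('z',a).as_matrix().T+[x,y,zb]
def bars(c,amin=60,amax=900,ppx=None):
    """fit blue handle bars -> list (x,y,yaw deg,IoU)"""
    S=3; m=blue(c); n,lab,st,ce=cv2.connectedComponentsWithStats(m); out=[]
    for i in range(1,n):
        if st[i,4]<amin: continue
        M=cv2.resize((lab==i).astype(np.uint8),None,fx=S,fy=S,interpolation=0)
        x,y,_=px2w(c,[ce[i]],0.084)[0]
        def cost(p):
            q=np.r_[p[:2]/10,p[2]]   # scaled
            h=cv2.convexHull(((w2px(c,barpts(q))+.5)*S-.5).astype(np.float32)); z=np.zeros_like(M); cv2.fillConvexPoly(z,np.round(h*16).astype(np.int32),1,shift=4)
            return 1-(z&M).sum()/max(1,(z|M).sum())
        best=min((minimize(cost,[x*10,y*10,a],method='Nelder-Mead',options=dict(initial_simplex=np.array([[x*10,y*10,a],[x*10+.1,y*10,a],[x*10,y*10+.1,a],[x*10,y*10,a+.3]]))) for a in np.arange(0,np.pi,np.pi/4)),key=lambda r:r.fun)
        out.append((best.x[0]/10,best.x[1]/10,np.degrees(best.x[2])%180,1-best.fun,st[i,4],ce[i]/.64))
    return out
E
python3 - <<'E'
from h import *
np.set_printoptions(suppress=True,precision=4)
f=.64; c=load('w1.png')
for b in bars(c): print(np.round(b[:4],4),b[4],b[5])
for n,p in dict(A=(512,172),D=(714,248),E=(644,374),B=(457,303)).items(): print(n,px2w(c,np.array(p)*f,.047)[0])
print('gate',px2w(c,np.array([(509,180),(485,245)])*f,.044))
print('pans',px2w(c,np.array([(260,236),(370,190),(366,270)])*f,.018))
print('grip',px2w(c,np.array([(105,268)])*f,.109), 'boxtop',px2w(c,np.array([(52,167),(150,134),(172,242),(104,270)])*f,.055))
print('lights Y R G, R,Y',px2w(c,np.array([(115,155),(137,198),(158,240),(90,217),(67,175)])*f,.056))
s=load('s1.png')
for b in bars(s,amin=30): print('scene',np.round(b[:4],4),b[4],b[5])
E
```

```text
[  0.7447   0.1966 144.0728   0.5016] 1112 [135.0045  25.2824]
[  0.5913   0.0021 158.4511   0.8231] 285 [363.4868 195.4167]
[  0.5395   0.1325 143.0159   0.777 ] 302 [236.3359 248.453 ]
[ 0.498   0.0085 38.4563  0.7771] 294 [359.3963 287.6594]
A [ 0.6127 -0.1502  0.047 ]
D [ 0.5337 -0.3852  0.047 ]
E [ 0.3766 -0.3323  0.047 ]
B [ 0.4684 -0.0984  0.047 ]
gate [[ 0.6044 -0.1483  0.044 ]
 [ 0.5348 -0.1269  0.044 ]]
pans [[0.5403 0.1288 0.018 ]
 [0.5917 0.0002 0.018 ]
 [0.4996 0.0069 0.018 ]]
grip [[0.5257 0.2581 0.109 ]] boxtop [[0.6217 0.3323 0.055 ]
 [0.6518 0.2201 0.055 ]
 [0.5408 0.2143 0.055 ]
 [0.5098 0.2979 0.055 ]]
lights Y R G, R,Y [[0.6321 0.2601 0.056 ]
 [0.5883 0.2443 0.056 ]
 [0.5433 0.229  0.056 ]
 [0.569  0.3006 0.056 ]
 [0.6132 0.3167 0.056 ]]
scene [ 0.7935 -2.5418  4.8128  0.4163] 51 [787.6838 168.5355]
scene [  0.5872   0.0036 151.1622   0.6475] 30 [356.875  316.7188]
scene [  0.6382   0.2703 112.1577   0.5717] 194 [238.9578 335.4381]
scene [0.7183 0.3666 5.4072 0.7021] 56 [185.0725 332.1429]
scene [0.4967 0.0138 9.5812 0.5494] 60 [372.6042 331.5625]
scene [  0.5406   0.1327 152.8158   0.6468] 35 [316.4286 340.0446]
```

```bash
cat >> h.py <<'E'
def rz(d): a=np.radians(d); return np.array([[np.cos(a),-np.sin(a)],[np.sin(a),np.cos(a)]])
BO,BY=np.array([.569,-.1355]),-18.57   # bay
SO,SY=np.array([.5787,.2725]),19.3     # switch
def bay(x,y): return BO+rz(BY)@[x/1000,y/1000]
def inbay(p): return rz(-BY)@(np.array(p)-BO)*1000
def sw(x,y): return SO+rz(SY)@[x/1000,y/1000]
def delta(p0,p1,yaw):
    "world move -> tool tx,ty mm (tool down, yaw deg of tool x)"
    d=rz(-yaw)@(np.array(p1)[:2]-np.array(p0)[:2])*1000; return np.round([d[0],-d[1]],1)
E
python3 - <<'E'
from h import *
import workcell
print([n for n in dir(workcell) if not n.startswith('_')]); print(getattr(workcell,'tips_ahead',None))
p=get_state()['ee_pos']; print(sw(-94,0),delta(p,sw(-94,0),19.3))
E
```

```text
['Unreachable', 'get_state', 'read_camera', 'sign_off', 'tips_ahead']
0.022
[0.48998271 0.24143165] [  37.6 -281. ]
```

>>> arm_command(series=[{"grip":1,"tx":0,"ty":0,"tz":35,"ax":0,"ay":0,"az":-6.5},{"grip":1,"tx":0,"ty":0,"tz":35,"ax":0,"ay":0,"az":-6.4},{"grip":1,"tx":0,"ty":0,"tz":30,"ax":0,"ay":0,"az":-6.4},{"grip":1,"tx":6,"ty":-40,"tz":0,"ax":0,"ay":0,"az":0},{"grip":1,"tx":6,"ty":-40,"tz":0,"ax":0,"ay":0,"az":0},{"grip":1,"tx":6,"ty":-40,"tz":0,"ax":0,"ay":0,"az":0},{"grip":1,"tx":6,"ty":-40,"tz":0,"ax":0,"ay":0,"az":0},{"grip":1,"tx":6,"ty":-40,"tz":0,"ax":0,"ay":0,"az":0}])

```text
clock: 3.25
ee_pos: [0.5095, 0.1635, 0.3036]
orientation: [0.0, 0.986, 0.166, 0.0]
wrist_force: [-0.7, 0.2, 0.3]
grip_width: 0.002
```

>>> arm_command(series=[{"grip":1,"tx":5,"ty":-40,"tz":0,"ax":0,"ay":0,"az":0},{"grip":1,"tx":2,"ty":-40,"tz":0,"ax":0,"ay":0,"az":0},{"grip":1,"tx":0,"ty":0,"tz":0,"ax":0,"ay":0,"az":0}])

```text
clock: 3.55
ee_pos: [0.4889, 0.2433, 0.3035]
orientation: [-0.0, 0.986, 0.169, 0.0]
wrist_force: [-0.4, -1.0, -0.4]
grip_width: 0.001
```

Run:
```python
from h import *
s=get_state(); p=s['ee_pos']; print(p,s['grip_width'],s['wrist_force'],delta(p,sw(-94,0),19.3),delta(p,sw(-21,0),19.3)); 
c=snap('wrist','w2.png'); im=cv2.imread('pics/w2.png')
for q in [(-58,17,.109),(-58,-17,.109)]:
    u=w2px(c,[*sw(*q[:2]),q[2]])[0]; cv2.circle(im,tuple(int(v) for v in u),3,(0,0,255),-1)
for d in range(0,31,10):
    T=tcp(s); u=w2px(c,(T@[0,0,d/1000,1])[:3])[0]; cv2.circle(im,tuple(int(v) for v in u),2,(0,255,0),-1)
cv2.imwrite('pics/w2b.png',cv2.resize(im,(800,600),interpolation=3))
```

```text
[0.48887387 0.24334732 0.30350692] 0.000952520311297337 [-0.36623681 -1.03316772 -0.36496215] [0.4 2.2] [73.4  2.2]
```

View pics/w2b.png

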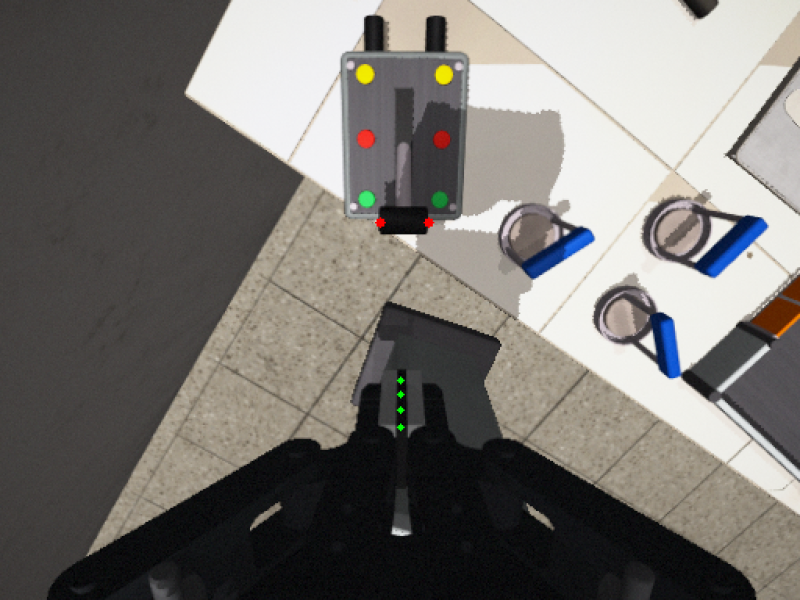

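The picture shows the lever grip at (404,221), with the model points lying on its two ends. The closed fingers sit at (400,400), in line with it. I'll go down and push.

>>> arm_command(series=[{"grip":1,"tx":0,"ty":2,"tz":45,"ax":0,"ay":0,"az":0},{"grip":1,"tx":0,"ty":0,"tz":45,"ax":0,"ay":0,"az":0},{"grip":1,"tx":0,"ty":0,"tz":45,"ax":0,"ay":0,"az":0},{"grip":1,"tx":0,"ty":0,"tz":45,"ax":0,"ay":0,"az":0},{"grip":1,"tx":0,"ty":0,"tz":3,"ax":0,"ay":0,"az":0},{"grip":1,"tx":15,"ty":0,"tz":0,"ax":0,"ay":0,"az":0},{"grip":1,"tx":12,"ty":0,"tz":0,"ax":0,"ay":0,"az":0},{"grip":1,"tx":12,"ty":0,"tz":0,"ax":0,"ay":0,"az":0}])

```text
clock: 4.4
ee_pos: [0.529, 0.2511, 0.123]
orientation: [0.0, 0.986, 0.167, 0.0]
wrist_force: [-4.0, -2.0, 3.4]
grip_width: 0.002
```

>>> arm_command(series=[{"grip":1,"tx":10,"ty":0,"tz":0,"ax":0,"ay":0,"az":0},{"grip":1,"tx":9,"ty":0,"tz":0,"ax":0,"ay":0,"az":0},{"grip":1,"tx":7,"ty":0,"tz":0,"ax":0,"ay":0,"az":0},{"grip":1,"tx":6,"ty":0,"tz":0,"ax":0,"ay":0,"az":0},{"grip":1,"tx":0,"ty":0,"tz":0,"ax":0,"ay":0,"az":0},{"grip":1,"tx":0,"ty":0,"tz":0,"ax":0,"ay":0,"az":0}])

```text
clock: 5.0
ee_pos: [0.5577, 0.2629, 0.1201]
orientation: [-0.0, 0.986, 0.168, 0.0]
wrist_force: [-0.4, 0.6, 0.5]
grip_width: 0.002
```

Run:
```python
from h import *
s=get_state(); p=s['ee_pos']; print(p,s['wrist_force'],delta(p,sw(-21,0),19.3)); 
c=snap('wrist','w3.png'); d=snap('side','d3.png'); sc=snap('scene','s3.png'); im=cv2.imread('pics/w3.png'); 
for a in (-.14,0,.14):
    for y in (17,-17):
        u=w2px(c,[*sw(90*np.sin(a),y),.04+.09*np.cos(a)])[0]; cv2.circle(im,tuple(int(v) for v in u),2,(0,0,255) if a==0 else (255,0,255),-1)
B=cv2.imread('pics/s3.png')
for a in (-.14,0,.14):
    for y in (17,-17):
        u=w2px(sc,[*sw(90*np.sin(a),y),.04+.09*np.cos(a)])[0]; cv2.circle(B,tuple(int(v) for v in u),0,(0,0,255) if a==0 else (255,0,255),-1)
u=w2px(sc,[*SO,.09])[0].astype(int); B=cv2.resize(B[u[1]-50:u[1]+50,u[0]-50:u[0]+50],(400,400),interpolation=0)
cv2.imwrite('pics/w3b.png',np.hstack([cv2.resize(im[:300,106:406],(400,400),interpolation=3),B]))
```

```text
[0.55771749 0.26285513 0.1201225 ] [-0.36681556  0.62600017  0.53248281] [ 2.  -2.2]
```

View pics/w3b.png

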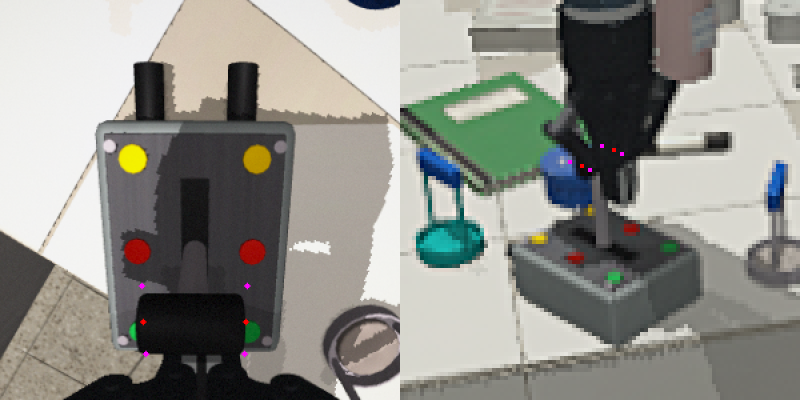

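The crop shows the lever upright: the grip midline lies within a few pixels of the 0 rad dots, well inside the ±0.14 marks. Next I'll retreat and go to the nearest carrier, the one straight in front of the gate.

>>> arm_command(series=[{"grip":1,"tx":-20,"ty":0,"tz":0,"ax":0,"ay":0,"az":0},{"grip":1,"tx":-20,"ty":0,"tz":-20,"ax":0,"ay":0,"az":0},{"grip":1,"tx":0,"ty":0,"tz":-45,"ax":0,"ay":0,"az":0},{"grip":0,"tx":0,"ty":0,"tz":-45,"ax":0,"ay":0,"az":8.2},{"grip":-0.3,"tx":0,"ty":0,"tz":-20,"ax":0,"ay":0,"az":8.2},{"grip":-0.3,"tx":0,"ty":0,"tz":0,"ax":0,"ay":0,"az":8.2},{"grip":-0.3,"tx":0,"ty":0,"tz":0,"ax":0,"ay":0,"az":8.2},{"grip":-0.3,"tx":0,"ty":0,"tz":0,"ax":0,"ay":0,"az":8.2}])

```text
clock: 5.95
ee_pos: [0.5198, 0.2496, 0.2506]
orientation: [-0.0, 0.982, -0.191, 0.0]
wrist_force: [0.4, 0.6, -0.6]
grip_width: 0.652
```

```bash
cat >> h.py <<'E'
def status(f,goal=None):
    s=get_state(); p=s['ee_pos']; T=tcp(s); yaw=np.degrees(np.arctan2(T[1,0],T[0,0])); c=snap('wrist',f)
    print('t %.2f p'%s['clock'],np.round(p,4),'yaw %.1f'%yaw,'F',np.round(s['wrist_force'],1),'g %.2f'%s['grip_width'],'q6 %.2f'%s['qpos'][5],'tcp in bay',np.round(inbay(p[:2])))
    for b in bars(c,amin=120): print(' bar',np.round(b[:2],4),'yaw %.0f iou %.2f n %d'%b[2:5],'d',delta(p,b[:2],yaw),'bay',np.round(inbay(b[:2])),'px',np.round(b[5]))
    return p,yaw,c
E
python3 - <<'E'
from h import *
for b in bars(load('w2.png')): print(np.round(b[:4],4),b[4])
status('w4.png')
E
```

```text
[5.910000e-01 1.500000e-03 1.539071e+02 6.780000e-01] 641
[5.389000e-01 1.318000e-01 1.414187e+02 7.614000e-01] 575
[4.97400e-01 7.00000e-03 4.37845e+01 7.76500e-01] 525
t 5.95 p [0.5198 0.2496 0.2506] yaw -22.0 F [ 0.4  0.6 -0.6] g 0.65 q6 2.21 tcp in bay [-169.  349.]
 bar [ 0.5895 -0.0054] yaw 141 iou 0.48 n 623 d [160.3 210.2] bay [-22. 130.] px [752.  37.]
 bar [0.7208 0.3662] yaw 22 iou 0.67 n 964 d [ 142.6 -183.5] bay [-16. 524.] px [90. 52.]
 bar [0.538 0.132] yaw 140 iou 0.66 n 772 d [ 61.  102.1] bay [-115.  244.] px [565. 188.]
 bar [0.4918 0.0026] yaw 42 iou 0.76 n 780 d [ 66.7 239.4] bay [-117.  106.] px [762. 182.]
```

>>> arm_command(series=[{"grip":-0.3,"tx":26,"ty":34,"tz":0,"ax":0,"ay":0,"az":0},{"grip":-0.3,"tx":26,"ty":34,"tz":0,"ax":0,"ay":0,"az":0},{"grip":-0.3,"tx":26,"ty":34,"tz":0,"ax":0,"ay":0,"az":0},{"grip":-0.3,"tx":26,"ty":34,"tz":0,"ax":0,"ay":0,"az":0},{"grip":-0.3,"tx":26,"ty":34,"tz":20,"ax":0,"ay":0,"az":0},{"grip":-0.3,"tx":29,"ty":33,"tz":30,"ax":0,"ay":0,"az":0},{"grip":-0.3,"tx":0,"ty":0,"tz":20,"ax":0,"ay":0,"az":0},{"grip":-0.3,"tx":0,"ty":0,"tz":0,"ax":0,"ay":0,"az":0}])

```text
clock: 6.8
ee_pos: [0.5896, 0.0039, 0.1784]
orientation: [-0.0, 0.982, -0.188, -0.004]
wrist_force: [0.0, 1.1, -0.8]
grip_width: 0.649
```

Run:
```python
from h import *
p,yaw,c=status('w5.png'); print(delta(p,[.591,.0015],yaw))
cv2.imwrite('pics/w5b.png',cv2.resize(cv2.imread('pics/w5.png'),(800,600),interpolation=3))
```

```text
t 6.80 p [0.5896 0.0039 0.1784] yaw -21.7 F [ 0.   1.1 -0.8] g 0.65 q6 1.76 tcp in bay [-25. 139.]
 bar [0.5908 0.0022] yaw 159 iou 0.90 n 1046 d [1.8 1.2] bay [-23. 137.] px [405. 314.]
 bar [0.546  0.1338] yaw 128 iou 0.25 n 222 d [ -88.6 -104.5] bay [-108.  248.] px [234. 439.]
 bar [0.4961 0.0086] yaw 31 iou 0.65 n 927 d [-88.7  30.3] bay [-115.  113.] px [451. 460.]
[2.2 1.8]
```

View pics/w5b.png

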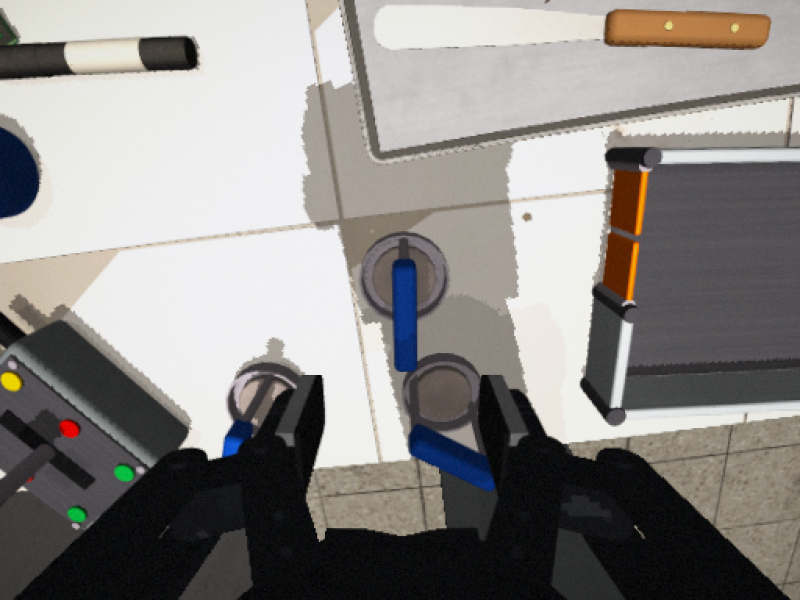

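The picture shows the target bar at (405,314), centred between the fingers, with the gate at (625,235) and the other two carriers lower down. I'll descend, grip, and slide it to the front of the gate.

>>> arm_command(series=[{"grip":-0.3,"tx":2,"ty":1.5,"tz":40,"ax":0,"ay":0,"az":0},{"grip":-0.3,"tx":0,"ty":0,"tz":35,"ax":0,"ay":0,"az":0},{"grip":-0.3,"tx":0,"ty":0,"tz":13,"ax":0,"ay":0,"az":0},{"grip":1,"tx":0,"ty":0,"tz":0,"ax":0,"ay":0,"az":0},{"grip":1,"tx":0,"ty":0,"tz":0,"ax":0,"ay":0,"az":0},{"grip":1,"tx":0,"ty":0,"tz":0,"ax":0,"ay":0,"az":0},{"grip":1,"tx":0,"ty":0,"tz":0,"ax":0,"ay":0,"az":0}], grip_force=70)

```text
clock: 7.55
ee_pos: [0.5946, 0.0022, 0.0965]
orientation: [0.0, 0.982, -0.188, 0.002]
wrist_force: [-0.7, -1.6, 4.0]
grip_width: 0.118
```

>>> arm_command(series=[{"grip":1,"tx":5,"ty":15,"tz":0,"ax":0,"ay":0,"az":-1.6},{"grip":1,"tx":10,"ty":25,"tz":0,"ax":0,"ay":0,"az":-1.6},{"grip":1,"tx":8,"ty":25,"tz":0,"ax":0,"ay":0,"az":0},{"grip":1,"tx":0,"ty":10,"tz":0,"ax":0,"ay":0,"az":0},{"grip":1,"tx":0,"ty":0,"tz":0,"ax":0,"ay":0,"az":0}])

```text
clock: 8.05
ee_pos: [0.5907, -0.0776, 0.0961]
orientation: [0.001, 0.987, -0.161, 0.002]
wrist_force: [0.6, -2.5, 5.4]
grip_width: 0.123
```

Run:
```python
from h import *
f=.64; c=load('w5.png')
print('posts',[np.round(inbay(px2w(c,np.array(q)*f,.047)[0][:2]),1) for q in ((650,157),(627,309),(615,412))])
p,yaw,c=status('w6.png')
cv2.imwrite('pics/w6b.png',cv2.resize(cv2.imread('pics/w6.png'),(600,450),interpolation=3))
```

```text
posts [array([48.8, -2.4]), array([-40.3,   1.2]), array([-113.8,    0.6])]
t 8.05 p [ 0.5907 -0.0776  0.0961] yaw -18.6 F [ 0.6 -2.5  5.4] g 0.12 q6 1.57 tcp in bay [ 2. 62.]
 bar [ 0.5866 -0.0756] yaw 162 iou 0.85 n 2227 d [-4.5 -0.6] bay [-2. 62.] px [401. 411.]
```

View pics/w6b.png

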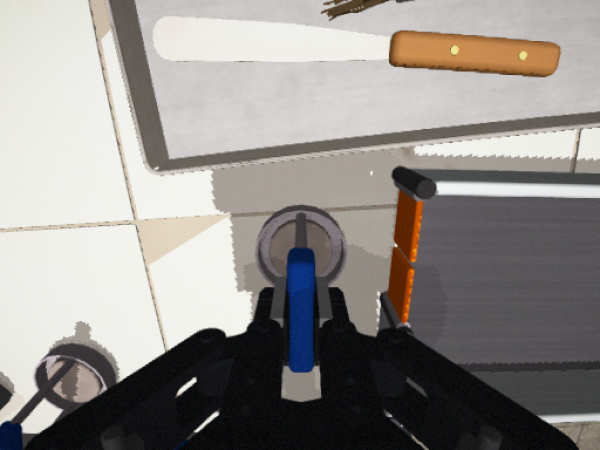

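The picture shows the carrier gripped, its pan at (301,250) and the bar at (301,310). It stands in front of the gate, whose leaf gap is at about (411,262). I'll check the centring before I push.

Run:
```python
from h import *
c=load('w6.png'); f=512/600
for n,q,z in (('gap',(411,262),.044),('A',(422,186),.047),('pan',(302,251),.018),('gateA',(420,193),.044),('gateB',(408,325),.044)): print(n,np.round(inbay(px2w(c,np.array(q)*f,z)[0][:2]),1))
c=load('w5.png')
for n,q,z in (('gap',(641,238),.044),('gateA',(647,168),.044),('gateB',(632,300),.044)): print('w5',n,np.round(inbay(px2w(c,np.array(q)*.64,z)[0][:2]),1))
im=cv2.imread('pics/w6.png'); cv2.imwrite('pics/w6c.png',cv2.resize(im[110:310,200:400],(600,600),interpolation=3))
```

```text
gap [ 5.2 -1.1]
A [50.1 -1.3]
pan [ 1.3 61.5]
gateA [45.7 -1.7]
gateB [-37.4  -4. ]
w5 gap [ 2.9 -4. ]
w5 gateA [42.8 -2.9]
w5 gateB [-35.7  -2.9]
```

View pics/w6c.png

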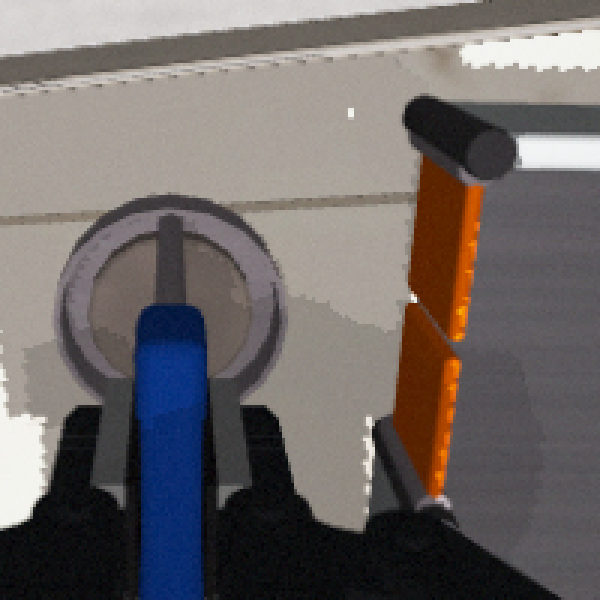

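The crop shows the gap between the leaves at about (460,348). The gate centre is therefore about 4 mm towards +x of my estimate, so I'll correct for that and push through.

>>> arm_command(series=[{"grip":1,"tx":4,"ty":5,"tz":0,"ax":0,"ay":0,"az":0},{"grip":1,"tx":0,"ty":20,"tz":0,"ax":0,"ay":0,"az":0},{"grip":1,"tx":0,"ty":25,"tz":0,"ax":0,"ay":0,"az":0},{"grip":1,"tx":0,"ty":25,"tz":0,"ax":0,"ay":0,"az":0},{"grip":1,"tx":0,"ty":25,"tz":0,"ax":0,"ay":0,"az":0},{"grip":1,"tx":0,"ty":25,"tz":0,"ax":0,"ay":0,"az":0},{"grip":1,"tx":0,"ty":10,"tz":0,"ax":0,"ay":0,"az":0}])

```text
clock: 8.8
ee_pos: [0.552, -0.2056, 0.0967]
orientation: [-0.001, 0.987, -0.161, 0.002]
wrist_force: [4.1, 9.6, 3.8]
grip_width: 0.119
```

```bash
sed -i 's/^BO,BY=.*/BO,BY=np.array([.5717,-.1385]),-18.57/' h.py
python3 - <<'E'
from h import *
p,yaw,c=status('w7.png')
cv2.imwrite('pics/w7b.png',cv2.resize(cv2.imread('pics/w7.png'),(600,450),interpolation=3))
E
```

```text
t 8.80 p [ 0.552  -0.2056  0.0967] yaw -18.6 F [4.1 9.6 3.8] g 0.12 q6 1.34 tcp in bay [  3. -70.]
 bar [ 0.5478 -0.2035] yaw 162 iou 0.86 n 2232 d [-4.6 -0.6] bay [ -2. -69.] px [401. 411.]
```

View pics/w7b.png

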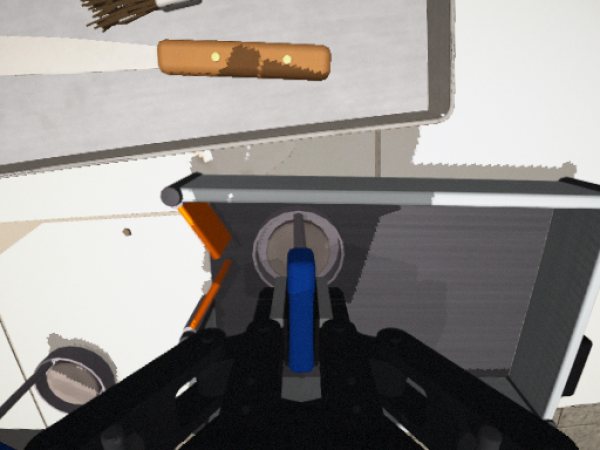

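The picture shows the carrier inside at (301,250) with the leaves ajar behind it, and no jam. I'll push it on to the back row, release it, and move up and over to the second carrier.

>>> arm_command(series=[{"grip":1,"tx":0,"ty":15,"tz":0,"ax":0,"ay":0,"az":0},{"grip":1,"tx":0,"ty":25,"tz":0,"ax":0,"ay":0,"az":0},{"grip":1,"tx":0,"ty":25,"tz":0,"ax":0,"ay":0,"az":0},{"grip":1,"tx":0,"ty":25,"tz":0,"ax":0,"ay":0,"az":0},{"grip":1,"tx":0,"ty":25,"tz":0,"ax":0,"ay":0,"az":0},{"grip":1,"tx":0,"ty":15,"tz":0,"ax":0,"ay":0,"az":0},{"grip":1,"tx":0,"ty":4,"tz":0,"ax":0,"ay":0,"az":0},{"grip":1,"tx":0,"ty":0,"tz":0,"ax":0,"ay":0,"az":0}])

```text
clock: 9.65
ee_pos: [0.5095, -0.3323, 0.0962]
orientation: [-0.0, 0.987, -0.161, 0.002]
wrist_force: [1.8, 3.7, 11.8]
grip_width: 0.122
```

>>> arm_command(series=[{"grip":0,"tx":0,"ty":0,"tz":0,"ax":0,"ay":0,"az":0},{"grip":0,"tx":0,"ty":0,"tz":0,"ax":0,"ay":0,"az":0},{"grip":-0.1,"tx":0,"ty":0,"tz":0,"ax":0,"ay":0,"az":0},{"grip":-0.1,"tx":0,"ty":0,"tz":-15,"ax":0,"ay":0,"az":0},{"grip":-0.1,"tx":0,"ty":0,"tz":-35,"ax":0,"ay":0,"az":0},{"grip":-0.3,"tx":0,"ty":0,"tz":-45,"ax":0,"ay":0,"az":0},{"grip":-0.3,"tx":0,"ty":0,"tz":-25,"ax":0,"ay":0,"az":0},{"grip":-0.3,"tx":0,"ty":0,"tz":0,"ax":0,"ay":0,"az":0}])

```text
clock: 10.45
ee_pos: [0.5099, -0.3342, 0.2206]
orientation: [0.003, 0.987, -0.161, 0.004]
wrist_force: [-0.1, -0.2, 0.5]
grip_width: 0.647
```

Run:
```python
from h import *
p,yaw,c=status('w8.png'); print(delta(p,[.497,.0075],yaw))
cv2.imwrite('pics/w8b.png',cv2.resize(cv2.imread('pics/w8.png'),(600,450),interpolation=3))
```

```text
t 10.45 p [ 0.5099 -0.3342  0.2206] yaw -18.5 F [-0.1 -0.2  0.5] g 0.65 q6 1.13 tcp in bay [   4. -205.]
 bar [ 0.5063 -0.3293] yaw 162 iou 0.91 n 748 d [-5.  -3.5] bay [  -1. -202.] px [396. 304.]
 bar [ 0.3823 -0.5699] yaw 114 iou 0.40 n 426 d [-46.3 264. ] bay [ -42. -469.] px [773. 374.]
[-120.6 -319.9]
```

View pics/w8b.png

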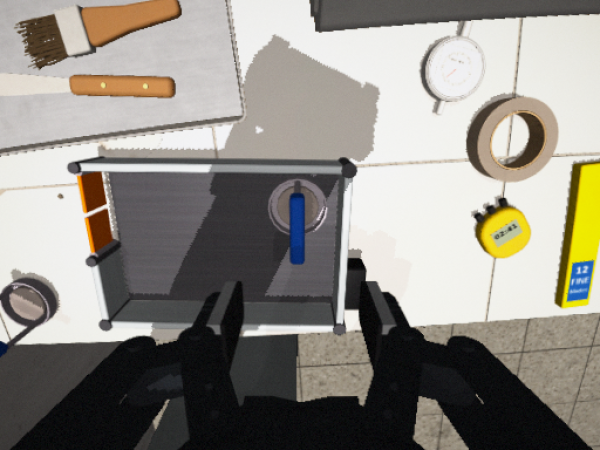

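The picture shows the first carrier upright in the back row at (297,208) with the gate shut behind it, and c3's pan visible at (30,300). Next I'll go to c3.

>>> arm_command(series=[{"grip":-0.3,"tx":-15,"ty":-40,"tz":0,"ax":0,"ay":0,"az":0},{"grip":-0.3,"tx":-15,"ty":-40,"tz":0,"ax":0,"ay":0,"az":0},{"grip":-0.3,"tx":-15,"ty":-40,"tz":0,"ax":0,"ay":0,"az":0},{"grip":-0.3,"tx":-15,"ty":-40,"tz":0,"ax":0,"ay":0,"az":0},{"grip":-0.3,"tx":-15,"ty":-40,"tz":0,"ax":0,"ay":0,"az":0},{"grip":-0.3,"tx":-15,"ty":-40,"tz":0,"ax":0,"ay":0,"az":0},{"grip":-0.3,"tx":-15,"ty":-40,"tz":0,"ax":0,"ay":0,"az":0},{"grip":-0.3,"tx":-15,"ty":-40,"tz":0,"ax":0,"ay":0,"az":0}])

```text
clock: 11.3
ee_pos: [0.4942, 0.0111, 0.2127]
orientation: [-0.0, 0.987, -0.161, -0.001]
wrist_force: [1.1, -0.9, 0.2]
grip_width: 0.647
```

>>> arm_command(series=[{"grip":-0.3,"tx":0,"ty":0,"tz":0,"ax":0,"ay":0,"az":-8.3},{"grip":-0.3,"tx":0,"ty":0,"tz":0,"ax":0,"ay":0,"az":-8.3},{"grip":-0.3,"tx":0,"ty":0,"tz":0,"ax":0,"ay":0,"az":-8.3},{"grip":-0.3,"tx":0,"ty":0,"tz":0,"ax":0,"ay":0,"az":-8.3},{"grip":-0.3,"tx":0,"ty":0,"tz":0,"ax":0,"ay":0,"az":-8.3},{"grip":-0.3,"tx":0,"ty":0,"tz":0,"ax":0,"ay":0,"az":-8.3},{"grip":-0.3,"tx":0,"ty":0,"tz":20,"ax":0,"ay":0,"az":-8.3},{"grip":-0.3,"tx":0,"ty":0,"tz":20,"ax":0,"ay":0,"az":0}])

```text
clock: 12.1
ee_pos: [0.495, 0.0093, 0.1728]
orientation: [-0.0, 0.94, 0.34, -0.0]
wrist_force: [0.1, 0.2, -0.9]
grip_width: 0.651
```

Run:
```python
from h import *
p,yaw,c=status('w9.png')
```

```text
t 12.10 p [0.495  0.0093 0.1728] yaw 39.7 F [ 0.1  0.2 -0.9] g 0.65 q6 0.67 tcp in bay [-120.  116.]
 bar [0.539  0.1328] yaw 142 iou 0.75 n 1732 d [112.7 -66.8] bay [-117.  247.] px [248.  82.]
 bar [0.497  0.0074] yaw 38 iou 0.87 n 1060 d [0.3 2.8] bay [-117.  115.] px [407. 321.]
```

>>> arm_command(series=[{"grip":-0.3,"tx":0,"ty":2.5,"tz":40,"ax":0,"ay":0,"az":0},{"grip":-0.3,"tx":0,"ty":0,"tz":30,"ax":0,"ay":0,"az":0},{"grip":-0.3,"tx":0,"ty":0,"tz":9,"ax":0,"ay":0,"az":0},{"grip":1,"tx":0,"ty":0,"tz":0,"ax":0,"ay":0,"az":0},{"grip":1,"tx":0,"ty":0,"tz":0,"ax":0,"ay":0,"az":0},{"grip":1,"tx":0,"ty":0,"tz":0,"ax":0,"ay":0,"az":0},{"grip":1,"tx":0,"ty":0,"tz":0,"ax":0,"ay":0,"az":0}])

```text
clock: 12.85
ee_pos: [0.4982, 0.0072, 0.097]
orientation: [0.001, 0.941, 0.339, 0.001]
wrist_force: [-2.8, 0.2, 5.0]
grip_width: 0.123
```

>>> arm_command(series=[{"grip":1,"tx":0,"ty":0,"tz":0,"ax":0,"ay":0,"az":8.3},{"grip":1,"tx":0,"ty":0,"tz":0,"ax":0,"ay":0,"az":8.3},{"grip":1,"tx":0,"ty":0,"tz":0,"ax":0,"ay":0,"az":8.3},{"grip":1,"tx":0,"ty":0,"tz":0,"ax":0,"ay":0,"az":8.3},{"grip":1,"tx":0,"ty":0,"tz":0,"ax":0,"ay":0,"az":8.3},{"grip":1,"tx":0,"ty":0,"tz":0,"ax":0,"ay":0,"az":8.3},{"grip":1,"tx":0,"ty":0,"tz":0,"ax":0,"ay":0,"az":8.4},{"grip":1,"tx":0,"ty":0,"tz":0,"ax":0,"ay":0,"az":0}])

```text
clock: 13.65
ee_pos: [0.4986, 0.0067, 0.0969]
orientation: [0.0, 0.987, -0.161, 0.002]
wrist_force: [-1.1, -1.0, 6.1]
grip_width: 0.124
```

>>> arm_command(series=[{"grip":1,"tx":12,"ty":5,"tz":0,"ax":0,"ay":0,"az":0},{"grip":1,"tx":25,"ty":12,"tz":0,"ax":0,"ay":0,"az":0},{"grip":1,"tx":25,"ty":12,"tz":0,"ax":0,"ay":0,"az":0},{"grip":1,"tx":25,"ty":12,"tz":0,"ax":0,"ay":0,"az":0},{"grip":1,"tx":25,"ty":10,"tz":0,"ax":0,"ay":0,"az":0},{"grip":1,"tx":7,"ty":2,"tz":0,"ax":0,"ay":0,"az":0},{"grip":1,"tx":0,"ty":0,"tz":0,"ax":0,"ay":0,"az":0}])

```text
clock: 14.35
ee_pos: [0.5946, -0.0817, 0.0966]
orientation: [0.0, 0.987, -0.161, 0.001]
wrist_force: [0.2, -1.0, 6.1]
grip_width: 0.13
```

Run:
```python
from h import *
p,yaw,c=status('w10.png')
cv2.imwrite('pics/w10b.png',cv2.resize(cv2.imread('pics/w10.png'),(600,450),interpolation=3))
```

```text
t 14.35 p [ 0.5946 -0.0817  0.0966] yaw -18.5 F [ 0.2 -1.   6.1] g 0.13 q6 1.57 tcp in bay [ 4. 61.]
 bar [ 0.5814 -0.0769] yaw 162 iou 0.91 n 2454 d [-14.   -0.4] bay [-10.  62.] px [401. 439.]
```

View pics/w10b.png

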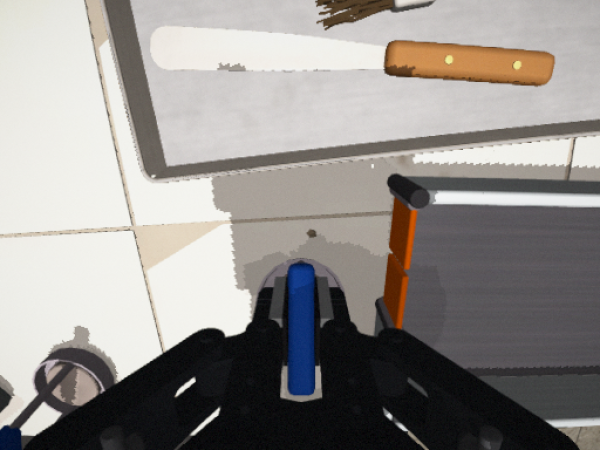

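The picture shows the bar set back in the grip: its front end is at (301,265), and the pan is largely hidden behind it. The carrier slipped and tilted, presumably in the grip-slackening event. I'll release it, let it settle and look again.

>>> arm_command(series=[{"grip":-0.3,"tx":0,"ty":0,"tz":0,"ax":0,"ay":0,"az":0},{"grip":-0.3,"tx":0,"ty":0,"tz":0,"ax":0,"ay":0,"az":0},{"grip":-0.3,"tx":0,"ty":0,"tz":-10,"ax":0,"ay":0,"az":0},{"grip":-0.3,"tx":0,"ty":0,"tz":-30,"ax":0,"ay":0,"az":0},{"grip":-0.3,"tx":0,"ty":0,"tz":-40,"ax":0,"ay":0,"az":0},{"grip":-0.3,"tx":0,"ty":0,"tz":0,"ax":0,"ay":0,"az":0},{"grip":-0.3,"tx":0,"ty":0,"tz":0,"ax":0,"ay":0,"az":0}])

```text
clock: 15.1
ee_pos: [0.5937, -0.0809, 0.1768]
orientation: [0.0, 0.987, -0.161, 0.001]
wrist_force: [0.0, -0.1, -0.4]
grip_width: 0.651
```

Run:
```python
from h import *
p,yaw,c=status('w11.png')
cv2.imwrite('pics/w11b.png',cv2.resize(cv2.imread('pics/w11.png'),(600,450),interpolation=3))
```

```text
t 15.10 p [ 0.5937 -0.0809  0.1768] yaw -18.6 F [ 0.  -0.1 -0.4] g 0.65 q6 1.57 tcp in bay [ 3. 62.]
 bar [ 0.5519 -0.0668] yaw 162 iou 0.86 n 883 d [-44.1  -0.1] bay [-42.  62.] px [402. 394.]
 bar [0.5429 0.1363] yaw 128 iou 0.48 n 481 d [-117.3 -189.8] bay [-115.  251.] px [101. 491.]
```

View pics/w11b.png

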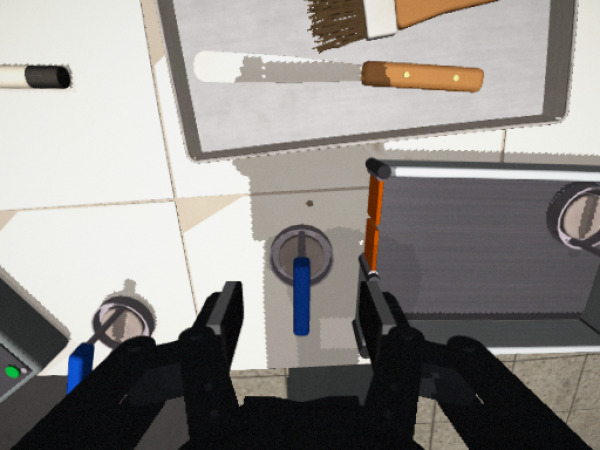

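The picture shows it standing upright again at (302,255), about 44 mm short in x. I'll grip it again more firmly and centre it.

>>> arm_command(series=[{"grip":-0.3,"tx":-22,"ty":0,"tz":0,"ax":0,"ay":0,"az":0},{"grip":-0.3,"tx":-22,"ty":0,"tz":25,"ax":0,"ay":0,"az":0},{"grip":-0.3,"tx":0,"ty":0,"tz":40,"ax":0,"ay":0,"az":0},{"grip":-0.3,"tx":0,"ty":0,"tz":16,"ax":0,"ay":0,"az":0},{"grip":1,"tx":0,"ty":0,"tz":0,"ax":0,"ay":0,"az":0},{"grip":1,"tx":0,"ty":0,"tz":0,"ax":0,"ay":0,"az":0},{"grip":1,"tx":0,"ty":0,"tz":0,"ax":0,"ay":0,"az":0},{"grip":1,"tx":0,"ty":0,"tz":0,"ax":0,"ay":0,"az":0}], grip_force=100)

```text
clock: 15.95
ee_pos: [0.5524, -0.0672, 0.0955]
orientation: [0.0, 0.987, -0.161, 0.001]
wrist_force: [-0.3, 1.1, 0.8]
grip_width: 0.113
```

>>> arm_command(series=[{"grip":1,"tx":8,"ty":0,"tz":0,"ax":0,"ay":0,"az":0},{"grip":1,"tx":15,"ty":0,"tz":0,"ax":0,"ay":0,"az":0},{"grip":1,"tx":15,"ty":0,"tz":0,"ax":0,"ay":0,"az":0},{"grip":1,"tx":6,"ty":0,"tz":0,"ax":0,"ay":0,"az":0},{"grip":1,"tx":0,"ty":0,"tz":0,"ax":0,"ay":0,"az":0},{"grip":1,"tx":0,"ty":0,"tz":0,"ax":0,"ay":0,"az":0}])

```text
clock: 16.55
ee_pos: [0.5948, -0.0813, 0.0977]
orientation: [0.0, 0.987, -0.161, 0.001]
wrist_force: [-4.6, 0.7, 13.0]
grip_width: 0.114
```

Run:
```python
from h import *
status('w12.png')
```

```text
t 16.55 p [ 0.5948 -0.0813  0.0977] yaw -18.6 F [-4.6  0.7 13. ] g 0.11 q6 1.57 tcp in bay [ 4. 62.]
 bar [ 0.5849 -0.0776] yaw 162 iou 0.89 n 2258 d [-10.6  -0.4] bay [-7. 62.] px [401. 428.]
```

Dragging along the bar's length tilts the carrier in the pads: the bar is offset −10.6 mm against the normal −4.5, with 13 N on the wrist. From here I'll make sideways shifts slightly lifted and outside the bay only, and slide only across the bar. First I release it to let it right itself.

>>> arm_command(series=[{"grip":-0.3,"tx":0,"ty":0,"tz":0,"ax":0,"ay":0,"az":0},{"grip":-0.3,"tx":0,"ty":0,"tz":0,"ax":0,"ay":0,"az":0},{"grip":-0.3,"tx":0,"ty":0,"tz":-10,"ax":0,"ay":0,"az":0},{"grip":-0.3,"tx":0,"ty":0,"tz":-30,"ax":0,"ay":0,"az":0},{"grip":-0.3,"tx":0,"ty":0,"tz":-40,"ax":0,"ay":0,"az":0},{"grip":-0.3,"tx":0,"ty":0,"tz":0,"ax":0,"ay":0,"az":0},{"grip":-0.3,"tx":0,"ty":0,"tz":0,"ax":0,"ay":0,"az":0}])

```text
clock: 17.3
ee_pos: [0.5939, -0.0811, 0.1759]
orientation: [0.0, 0.987, -0.161, 0.002]
wrist_force: [-0.4, 0.1, -0.5]
grip_width: 0.653
```

Run:
```python
from h import *
status('w13.png')
```

```text
t 17.30 p [ 0.5939 -0.0811  0.1759] yaw -18.6 F [-0.4  0.1 -0.5] g 0.65 q6 1.57 tcp in bay [ 3. 61.]
 bar [ 0.5684 -0.0702] yaw 159 iou 0.87 n 952 d [-27.6  -2.3] bay [-25.  64.] px [398. 368.]
 bar [0.5438 0.1354] yaw 127 iou 0.47 n 472 d [-116.5 -189.3] bay [-114.  251.] px [101. 491.]
```

>>> arm_command(series=[{"grip":-0.3,"tx":-27,"ty":-2,"tz":0,"ax":0,"ay":0,"az":0},{"grip":-0.3,"tx":0,"ty":0,"tz":40,"ax":0,"ay":0,"az":2},{"grip":-0.3,"tx":0,"ty":0,"tz":30,"ax":0,"ay":0,"az":0},{"grip":-0.3,"tx":0,"ty":0,"tz":10,"ax":0,"ay":0,"az":0},{"grip":1,"tx":0,"ty":0,"tz":0,"ax":0,"ay":0,"az":0},{"grip":1,"tx":0,"ty":0,"tz":0,"ax":0,"ay":0,"az":0},{"grip":1,"tx":0,"ty":0,"tz":0,"ax":0,"ay":0,"az":0},{"grip":1,"tx":0,"ty":0,"tz":0,"ax":0,"ay":0,"az":0}])

```text
clock: 18.15
ee_pos: [0.5696, -0.071, 0.096]
orientation: [0.0, 0.984, -0.179, 0.002]
wrist_force: [-0.1, -1.1, 2.6]
grip_width: 0.114
```

>>> arm_command(series=[{"grip":1,"tx":0,"ty":0,"tz":-8,"ax":0,"ay":0,"az":0},{"grip":1,"tx":14,"ty":0,"tz":0,"ax":0,"ay":0,"az":-2},{"grip":1,"tx":13,"ty":0,"tz":0,"ax":0,"ay":0,"az":0},{"grip":1,"tx":0,"ty":0,"tz":0,"ax":0,"ay":0,"az":0},{"grip":1,"tx":0,"ty":0,"tz":7,"ax":0,"ay":0,"az":0},{"grip":1,"tx":0,"ty":0,"tz":0,"ax":0,"ay":0,"az":0},{"grip":1,"tx":0,"ty":0,"tz":0,"ax":0,"ay":0,"az":0}])

```text
clock: 18.85
ee_pos: [0.5938, -0.0795, 0.096]
orientation: [0.0, 0.987, -0.161, 0.001]
wrist_force: [-0.1, -0.1, 3.8]
grip_width: 0.116
```

Run:
```python
from h import *
status('w14.png')
```

```text
t 18.85 p [ 0.5938 -0.0795  0.096 ] yaw -18.6 F [-0.1 -0.1  3.8] g 0.12 q6 1.57 tcp in bay [ 2. 63.]
 bar [ 0.593  -0.0786] yaw 161 iou 0.83 n 2199 d [-1.  -0.6] bay [ 1. 64.] px [401. 402.]
```

>>> arm_command(series=[{"grip":1,"tx":0,"ty":9,"tz":-0.5,"ax":0,"ay":0,"az":0},{"grip":1,"tx":0,"ty":20,"tz":0,"ax":0,"ay":0,"az":0},{"grip":1,"tx":0,"ty":25,"tz":0,"ax":0,"ay":0,"az":0},{"grip":1,"tx":0,"ty":25,"tz":0,"ax":0,"ay":0,"az":0},{"grip":1,"tx":0,"ty":25,"tz":0,"ax":0,"ay":0,"az":0},{"grip":1,"tx":0,"ty":25,"tz":0,"ax":0,"ay":0,"az":0},{"grip":1,"tx":0,"ty":25,"tz":0,"ax":0,"ay":0,"az":0},{"grip":1,"tx":0,"ty":25,"tz":0,"ax":0,"ay":0,"az":0}])

```text
clock: 19.7
ee_pos: [0.5371, -0.2488, 0.0969]
orientation: [-0.002, 0.987, -0.162, 0.001]
wrist_force: [3.2, -0.2, -1.8]
grip_width: 0.112
```

>>> arm_command(series=[{"grip":1,"tx":0,"ty":15,"tz":0,"ax":0,"ay":0,"az":0},{"grip":1,"tx":0,"ty":10,"tz":0,"ax":0,"ay":0,"az":0},{"grip":1,"tx":0,"ty":0,"tz":0,"ax":0,"ay":0,"az":0},{"grip":1,"tx":0,"ty":0,"tz":0,"ax":0,"ay":0,"az":0}])

```text
clock: 20.1
ee_pos: [0.5283, -0.2739, 0.0961]
orientation: [0.001, 0.987, -0.161, 0.0]
wrist_force: [-2.1, -2.1, 5.5]
grip_width: 0.109
```

Run:
```python
from h import *
status('w15.png')
```

```text
t 20.10 p [ 0.5283 -0.2739  0.0961] yaw -18.6 F [-2.1 -2.1  5.5] g 0.11 q6 1.23 tcp in bay [   2. -142.]
 bar [ 0.5275 -0.2729] yaw 161 iou 0.83 n 2202 d [-1.1 -0.6] bay [   1. -142.] px [401. 402.]
 bar [ 0.5052 -0.3329] yaw 172 iou 0.57 n 2056 d [-3.1 63.3] bay [  -1. -205.] px [584. 397.]
```

>>> arm_command(series=[{"grip":0.2,"tx":0,"ty":0,"tz":0,"ax":0,"ay":0,"az":0},{"grip":0.2,"tx":0,"ty":0,"tz":0,"ax":0,"ay":0,"az":0},{"grip":0.2,"tx":0,"ty":0,"tz":0,"ax":0,"ay":0,"az":0},{"grip":0.2,"tx":0,"ty":0,"tz":-15,"ax":0,"ay":0,"az":0},{"grip":0.2,"tx":0,"ty":0,"tz":-35,"ax":0,"ay":0,"az":0},{"grip":0,"tx":0,"ty":0,"tz":-45,"ax":0,"ay":0,"az":0},{"grip":-0.3,"tx":0,"ty":0,"tz":-30,"ax":0,"ay":0,"az":0},{"grip":-0.3,"tx":-12,"ty":-39,"tz":0,"ax":0,"ay":0,"az":0}])

```text
clock: 20.95
ee_pos: [0.5323, -0.2364, 0.2284]
orientation: [0.003, 0.986, -0.164, 0.006]
wrist_force: [0.2, 0.8, 0.4]
grip_width: 0.648
```

>>> arm_command(series=[{"grip":-0.3,"tx":-12,"ty":-39,"tz":0,"ax":0,"ay":0,"az":0},{"grip":-0.3,"tx":-12,"ty":-39,"tz":0,"ax":0,"ay":0,"az":0},{"grip":-0.3,"tx":-12,"ty":-39,"tz":0,"ax":0,"ay":0,"az":0},{"grip":-0.3,"tx":-12,"ty":-39,"tz":0,"ax":0,"ay":0,"az":0},{"grip":-0.3,"tx":-12,"ty":-39,"tz":0,"ax":0,"ay":0,"az":0},{"grip":-0.3,"tx":-12,"ty":-39,"tz":0,"ax":0,"ay":0,"az":0},{"grip":-0.3,"tx":-12,"ty":-39,"tz":0,"ax":0,"ay":0,"az":0},{"grip":-0.3,"tx":-12,"ty":-39,"tz":0,"ax":0,"ay":0,"az":0}])

```text
clock: 21.75
ee_pos: [0.538, 0.0961, 0.2219]
orientation: [-0.0, 0.987, -0.161, 0.001]
wrist_force: [-0.5, -0.8, 0.8]
grip_width: 0.652
```

>>> arm_command(series=[{"grip":-0.3,"tx":-12,"ty":-39,"tz":0,"ax":0,"ay":0,"az":0},{"grip":-0.3,"tx":0,"ty":0,"tz":10,"ax":0,"ay":0,"az":6.5},{"grip":-0.3,"tx":0,"ty":0,"tz":10,"ax":0,"ay":0,"az":6.5},{"grip":-0.3,"tx":0,"ty":0,"tz":20,"ax":0,"ay":0,"az":6.5},{"grip":-0.3,"tx":0,"ty":0,"tz":0,"ax":0,"ay":0,"az":0},{"grip":-0.3,"tx":0,"ty":0,"tz":0,"ax":0,"ay":0,"az":0}])

```text
clock: 22.35
ee_pos: [0.5391, 0.1352, 0.1813]
orientation: [-0.0, 0.946, -0.325, 0.0]
wrist_force: [0.7, -0.7, 0.0]
grip_width: 0.648
```

Run:
```python
from h import *
status('w16.png')
```

```text
t 22.35 p [0.5391 0.1352 0.1813] yaw -38.0 F [ 0.7 -0.7  0. ] g 0.65 q6 2.27 tcp in bay [-118.  249.]
 bar [0.728  0.2045] yaw 144 iou 0.59 n 3362 d [ 106.3 -170.8] bay [ 39. 375.] px [41. 99.]
 bar [0.5386 0.1325] yaw 145 iou 0.87 n 988 d [1.2 2.4] bay [-118.  246.] px [407. 314.]
```

>>> arm_command(series=[{"grip":-0.3,"tx":1,"ty":2.5,"tz":40,"ax":0,"ay":0,"az":-3},{"grip":-0.3,"tx":0,"ty":0,"tz":35,"ax":0,"ay":0,"az":0},{"grip":-0.3,"tx":0,"ty":0,"tz":10,"ax":0,"ay":0,"az":0},{"grip":1,"tx":0,"ty":0,"tz":0,"ax":0,"ay":0,"az":0},{"grip":1,"tx":0,"ty":0,"tz":0,"ax":0,"ay":0,"az":0},{"grip":1,"tx":0,"ty":0,"tz":0,"ax":0,"ay":0,"az":0},{"grip":1,"tx":0,"ty":0,"tz":0,"ax":0,"ay":0,"az":0}])

```text
clock: 23.1
ee_pos: [0.5399, 0.1322, 0.0981]
orientation: [-0.0, 0.954, -0.301, 0.002]
wrist_force: [-1.8, -2.6, 7.1]
grip_width: 0.111
```

>>> arm_command(series=[{"grip":1,"tx":0,"ty":0,"tz":-12,"ax":0,"ay":0,"az":0},{"grip":1,"tx":0,"ty":0,"tz":0,"ax":0,"ay":0,"az":-5.5},{"grip":1,"tx":0,"ty":0,"tz":0,"ax":0,"ay":0,"az":-5.5},{"grip":1,"tx":0,"ty":0,"tz":0,"ax":0,"ay":0,"az":-5.4},{"grip":1,"tx":15,"ty":23,"tz":0,"ax":0,"ay":0,"az":0},{"grip":1,"tx":17,"ty":26,"tz":0,"ax":0,"ay":0,"az":0},{"grip":1,"tx":17,"ty":26,"tz":0,"ax":0,"ay":0,"az":0},{"grip":1,"tx":17,"ty":26,"tz":0,"ax":0,"ay":0,"az":0}])

```text
clock: 23.9
ee_pos: [0.5686, 0.0149, 0.1082]
orientation: [-0.0, 0.987, -0.162, 0.0]
wrist_force: [-0.1, 0.2, -3.0]
grip_width: 0.109
```

>>> arm_command(series=[{"grip":1,"tx":17,"ty":26,"tz":0,"ax":0,"ay":0,"az":0},{"grip":1,"tx":17,"ty":26,"tz":0,"ax":0,"ay":0,"az":0},{"grip":1,"tx":15,"ty":20,"tz":0,"ax":0,"ay":0,"az":0},{"grip":1,"tx":5,"ty":7,"tz":0,"ax":0,"ay":0,"az":0},{"grip":1,"tx":0,"ty":0,"tz":0,"ax":0,"ay":0,"az":0}])

```text
clock: 24.4
ee_pos: [0.5945, -0.0771, 0.108]
orientation: [-0.0, 0.987, -0.163, 0.0]
wrist_force: [0.3, 0.6, -3.7]
grip_width: 0.113
```

Run:
```python
from h import *
status('w17.png')
```

```text
t 24.40 p [ 0.5945 -0.0771  0.108 ] yaw -18.8 F [ 0.3  0.6 -3.7] g 0.11 q6 1.58 tcp in bay [ 2. 65.]
 bar [ 0.5888 -0.0748] yaw 161 iou 0.89 n 2106 d [-6.2 -0.3] bay [-4. 66.] px [401. 400.]
```

>>> arm_command(series=[{"grip":1,"tx":1,"ty":0,"tz":6,"ax":0,"ay":0,"az":0},{"grip":1,"tx":0,"ty":0,"tz":4.5,"ax":0,"ay":0,"az":0},{"grip":1,"tx":0,"ty":0,"tz":0,"ax":0,"ay":0,"az":0},{"grip":1,"tx":0,"ty":0,"tz":0,"ax":0,"ay":0,"az":0}])

```text
clock: 24.85
ee_pos: [0.5957, -0.0761, 0.0981]
orientation: [0.0, 0.987, -0.162, 0.0]
wrist_force: [-2.5, -0.6, 5.9]
grip_width: 0.111
```

Run:
```python
from h import *
status('w18.png')
```

```text
t 24.85 p [ 0.5957 -0.0761  0.0981] yaw -18.6 F [-2.5 -0.6  5.9] g 0.11 q6 1.58 tcp in bay [ 3. 67.]
 bar [ 0.594  -0.0752] yaw 162 iou 0.82 n 2117 d [-1.8 -0.3] bay [ 1. 67.] px [401. 400.]
```

>>> arm_command(series=[{"grip":1,"tx":0,"ty":10,"tz":-0.7,"ax":0,"ay":0,"az":0},{"grip":1,"tx":0,"ty":20,"tz":0,"ax":0,"ay":0,"az":0},{"grip":1,"tx":0,"ty":25,"tz":0,"ax":0,"ay":0,"az":0},{"grip":1,"tx":0,"ty":25,"tz":0,"ax":0,"ay":0,"az":0},{"grip":1,"tx":0,"ty":25,"tz":0,"ax":0,"ay":0,"az":0},{"grip":1,"tx":0,"ty":25,"tz":0,"ax":0,"ay":0,"az":0},{"grip":1,"tx":0,"ty":12,"tz":0,"ax":0,"ay":0,"az":0},{"grip":1,"tx":0,"ty":4,"tz":0,"ax":0,"ay":0,"az":0}])

```text
clock: 25.7
ee_pos: [0.5485, -0.2157, 0.098]
orientation: [-0.0, 0.987, -0.163, 0.0]
wrist_force: [1.0, 3.4, 2.2]
grip_width: 0.111
```

>>> arm_command(series=[{"grip":1,"tx":0,"ty":0,"tz":0,"ax":0,"ay":0,"az":0},{"grip":1,"tx":0,"ty":0,"tz":0,"ax":0,"ay":0,"az":0}])

```text
clock: 25.9
ee_pos: [0.5488, -0.2152, 0.0982]
orientation: [0.001, 0.987, -0.162, 0.0]
wrist_force: [-0.1, -1.5, 3.0]
grip_width: 0.111
```

Run:
```python
from h import *
status('w19.png')
```

```text
t 25.90 p [ 0.5488 -0.2152  0.0982] yaw -18.6 F [-0.1 -1.5  3. ] g 0.11 q6 1.33 tcp in bay [  3. -80.]
 bar [ 0.5471 -0.2145] yaw 162 iou 0.82 n 2113 d [-1.8 -0.1] bay [  1. -80.] px [401. 400.]
 bar [ 0.5268 -0.2758] yaw 171 iou 0.59 n 2140 d [-1.5 64.5] bay [   1. -144.] px [587. 395.]
 bar [ 0.4992 -0.3395] yaw 157 iou 0.51 n 2341 d [ -7.3 133.7] bay [  -5. -214.] px [753. 407.]
```

Next I'll release it, rise and look at the whole bay.

>>> arm_command(series=[{"grip":0.2,"tx":0,"ty":0,"tz":0,"ax":0,"ay":0,"az":0},{"grip":0.2,"tx":0,"ty":0,"tz":0,"ax":0,"ay":0,"az":0},{"grip":0.2,"tx":0,"ty":0,"tz":0,"ax":0,"ay":0,"az":0},{"grip":0.2,"tx":0,"ty":0,"tz":-15,"ax":0,"ay":0,"az":0},{"grip":0.2,"tx":0,"ty":0,"tz":-35,"ax":0,"ay":0,"az":0},{"grip":0,"tx":0,"ty":0,"tz":-45,"ax":0,"ay":0,"az":0},{"grip":0.2,"tx":0,"ty":0,"tz":-45,"ax":0,"ay":0,"az":0},{"grip":0.2,"tx":0,"ty":0,"tz":-45,"ax":0,"ay":0,"az":0}])

```text
clock: 26.75
ee_pos: [0.5483, -0.2148, 0.2858]
orientation: [0.0, 0.987, -0.162, 0.001]
wrist_force: [1.3, 0.2, -0.1]
grip_width: 0.4
```

>>> arm_command(series=[{"grip":1,"tx":-10,"ty":-20,"tz":-30,"ax":0,"ay":0,"az":0},{"grip":1,"tx":-10,"ty":-40,"tz":0,"ax":0,"ay":0,"az":0},{"grip":1,"tx":0,"ty":0,"tz":0,"ax":0,"ay":0,"az":0},{"grip":1,"tx":0,"ty":0,"tz":0,"ax":0,"ay":0,"az":0}])

```text
clock: 27.15
ee_pos: [0.5487, -0.1512, 0.3136]
orientation: [0.0, 0.987, -0.162, 0.0]
wrist_force: [0.0, -0.4, 0.6]
grip_width: 0.001
```

Run:
```python
from h import *
p,yaw,c=status('w20.png'); print('to lever start',delta(p,sw(-94,0),SY),delta(p,sw(-94,0),yaw))
snap('scene','s20.png')
im=cv2.imread('pics/w20.png'); k,d=K(c)
cv2.imwrite('pics/w20b.png',cv2.resize(im,(800,600),interpolation=3))
```

```text
t 27.15 p [ 0.5487 -0.1512  0.3136] yaw -18.6 F [ 0.  -0.4  0.6] g 0.00 q6 1.43 tcp in bay [-18. -19.]
 bar [ 0.547  -0.2146] yaw 163 iou 0.79 n 475 d [18.6 60.7] bay [  1. -80.] px [478. 237.]
 bar [ 0.5274 -0.273 ] yaw 164 iou 0.72 n 516 d [ 18.6 122.2] bay [   1. -142.] px [556. 237.]
 bar [ 0.5065 -0.3301] yaw 165 iou 0.65 n 531 d [ 17.1 183. ] bay [  -1. -202.] px [630. 241.]
to lever start [  74.3 -390. ] [-180.9 -353.4]
```

View pics/w20b.png

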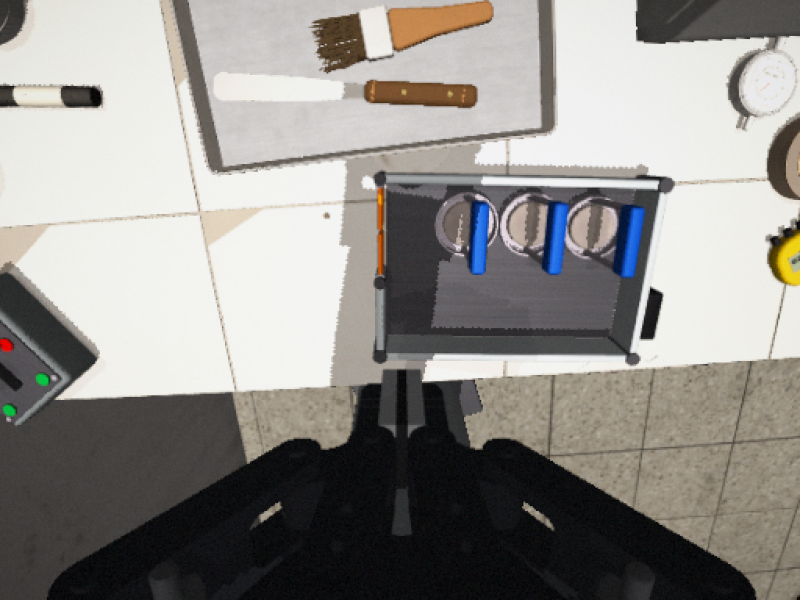

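The picture shows all three carriers upright in the column behind the gate at (468,225), (530,225) and (597,225). The gate leaves are in line with the fence at x≈380, so it is shut. Fits put them at bay y of about −80, −142 and −202. Now I'll go back to the lever, and check for any other blue handles first.

>>> arm_command(series=[{"grip":1,"tx":-18,"ty":-35,"tz":0,"ax":0,"ay":0,"az":0},{"grip":1,"tx":-18,"ty":-35,"tz":0,"ax":0,"ay":0,"az":0},{"grip":1,"tx":-18,"ty":-35,"tz":0,"ax":0,"ay":0,"az":0},{"grip":1,"tx":-18,"ty":-35,"tz":0,"ax":0,"ay":0,"az":0},{"grip":1,"tx":-18,"ty":-35,"tz":0,"ax":0,"ay":0,"az":0},{"grip":1,"tx":-18,"ty":-35,"tz":0,"ax":0,"ay":0,"az":0},{"grip":1,"tx":-18,"ty":-35,"tz":0,"ax":0,"ay":0,"az":0},{"grip":1,"tx":-18,"ty":-35,"tz":0,"ax":0,"ay":0,"az":0}])

```text
clock: 28.05
ee_pos: [0.502, 0.1601, 0.3124]
orientation: [0.0, 0.987, -0.163, -0.0]
wrist_force: [0.1, -0.4, -0.3]
grip_width: 0.004
```

>>> arm_command(series=[{"grip":1,"tx":-18,"ty":-35,"tz":0,"ax":0,"ay":0,"az":0},{"grip":1,"tx":-18,"ty":-35,"tz":0,"ax":0,"ay":0,"az":0},{"grip":1,"tx":0,"ty":0,"tz":0,"ax":0,"ay":0,"az":-7.6},{"grip":1,"tx":0,"ty":0,"tz":0,"ax":0,"ay":0,"az":-7.6},{"grip":1,"tx":0,"ty":0,"tz":0,"ax":0,"ay":0,"az":-7.6},{"grip":1,"tx":0,"ty":0,"tz":0,"ax":0,"ay":0,"az":-7.6},{"grip":1,"tx":0,"ty":0,"tz":0,"ax":0,"ay":0,"az":-7.5},{"grip":1,"tx":0,"ty":0,"tz":0,"ax":0,"ay":0,"az":0}])

```text
clock: 28.85
ee_pos: [0.4908, 0.2366, 0.3122]
orientation: [0.0, 0.986, 0.166, -0.001]
wrist_force: [-0.3, 0.5, -0.5]
grip_width: 0.003
```

Run:
```python
from h import *
p,yaw,c=status('w21.png'); print('to lever start',delta(p,sw(-94,0),yaw))
for n in('scene','side'):
  c=snap(n,n+'21.png')
  for b in bars(c,amin=20): print(n,np.round(b[:2],3),'bay',np.round(inbay(b[:2])),'n',b[4],'px',np.round(b[5]))
a=cv2.imread('pics/scene21.png'); b=cv2.imread('pics/side21.png')
cv2.imwrite('pics/both21.png',np.hstack([cv2.resize(a[120:300,60:320],(400,277),interpolation=3),cv2.resize(b[100:280,60:320],(400,277),interpolation=3)]))
```

```text
t 28.85 p [0.4908 0.2366 0.3122] yaw 19.1 F [-0.3  0.5 -0.5] g 0.00 q6 1.48 tcp in bay [-196.  330.]
to lever start [ 0.8 -4.9]
scene [ 1.544 -2.157] bay [ 1565. -1603.] n 21 px [620. 144.]
scene [ 1.088 -2.634] bay [ 1284. -2201.] n 32 px [748. 154.]
scene [ 0.811 -2.554] bay [  996. -2214.] n 80 px [787. 168.]
scene [0.634 0.283] bay [-75. 419.] n 126 px [235. 336.]
scene [0.718 0.367] bay [-22. 525.] n 56 px [185. 332.]
side [ 1.307 -1.559] bay [ 1150. -1112.] n 33 px [794.  94.]
side [ 0.553 -0.216] bay [  7. -79.] n 30 px [489. 300.]
side [ 0.529 -0.273] bay [   3. -141.] n 35 px [520. 300.]
side [ 0.509 -0.332] bay [   2. -203.] n 31 px [551. 301.]
side [0.729 0.369] bay [-12. 531.] n 38 px [185. 306.]
side [ 0.252 -0.548] bay [-173. -490.] n 26 px [726. 356.]
```

View pics/both21.png

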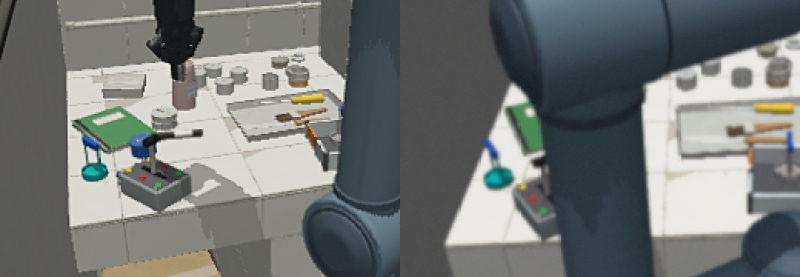

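The picture shows the lever still upright in the switch box at (152,180), with only the turquoise look-alike left outside the bay. I'll go down and push the lever to yellow.

>>> arm_command(series=[{"grip":1,"tx":1,"ty":-5,"tz":45,"ax":0,"ay":0,"az":0},{"grip":1,"tx":0,"ty":0,"tz":45,"ax":0,"ay":0,"az":0},{"grip":1,"tx":0,"ty":0,"tz":45,"ax":0,"ay":0,"az":0},{"grip":1,"tx":0,"ty":0,"tz":45,"ax":0,"ay":0,"az":0},{"grip":1,"tx":0,"ty":0,"tz":12,"ax":0,"ay":0,"az":0},{"grip":1,"tx":30,"ty":0,"tz":0,"ax":0,"ay":0,"az":0},{"grip":1,"tx":25,"ty":0,"tz":0,"ax":0,"ay":0,"az":0},{"grip":1,"tx":15,"ty":0,"tz":0,"ax":0,"ay":0,"az":0}])

```text
clock: 29.8
ee_pos: [0.5586, 0.266, 0.1229]
orientation: [-0.0, 0.986, 0.166, 0.002]
wrist_force: [-3.3, -1.8, 2.6]
grip_width: 0.0
```

>>> arm_command(series=[{"grip":1,"tx":12,"ty":0,"tz":0,"ax":0,"ay":0,"az":0},{"grip":1,"tx":12,"ty":0,"tz":0,"ax":0,"ay":0,"az":0},{"grip":1,"tx":12,"ty":0,"tz":0,"ax":0,"ay":0,"az":0},{"grip":1,"tx":12,"ty":0,"tz":0,"ax":0,"ay":0,"az":0},{"grip":1,"tx":8,"ty":0,"tz":0,"ax":0,"ay":0,"az":0},{"grip":1,"tx":4,"ty":0,"tz":0,"ax":0,"ay":0,"az":0},{"grip":1,"tx":0,"ty":0,"tz":0,"ax":0,"ay":0,"az":0},{"grip":1,"tx":0,"ty":0,"tz":0,"ax":0,"ay":0,"az":0}])

```text
clock: 30.6
ee_pos: [0.6116, 0.2848, 0.1219]
orientation: [0.001, 0.986, 0.167, -0.002]
wrist_force: [-7.0, -3.2, 6.1]
grip_width: 0.0
```

Run:
```python
from h import *
p,yaw,c=status('w22.png'); print('tcp in sw',rz(-SY)@(p[:2]-SO)*1000)
```

```text
t 30.60 p [0.6116 0.2848 0.1219] yaw 19.2 F [-7.  -3.2  6.1] g 0.00 q6 1.50 tcp in bay [-97. 414.]
 bar [0.7194 0.3702] yaw 27 iou 0.71 n 1553 d [129.9 -45.2] bay [-22. 529.] px [265.  49.]
 bar [0.7454 0.2571] yaw 45 iou 0.48 n 6864 d [117.2  70.2] bay [ 39. 430.] px [630.  66.]
tcp in sw [35.12159376  0.71710498]
```

>>> arm_command(series=[{"grip":1,"tx":-20,"ty":0,"tz":0,"ax":0,"ay":0,"az":0},{"grip":1,"tx":-30,"ty":0,"tz":0,"ax":0,"ay":0,"az":0},{"grip":1,"tx":-30,"ty":0,"tz":-30,"ax":0,"ay":0,"az":0},{"grip":1,"tx":0,"ty":0,"tz":-45,"ax":0,"ay":0,"az":0},{"grip":1,"tx":0,"ty":0,"tz":-45,"ax":0,"ay":0,"az":0},{"grip":1,"tx":0,"ty":0,"tz":-45,"ax":0,"ay":0,"az":0},{"grip":1,"tx":0,"ty":0,"tz":-45,"ax":0,"ay":0,"az":0},{"grip":1,"tx":0,"ty":0,"tz":0,"ax":0,"ay":0,"az":0}])

```text
clock: 31.45
ee_pos: [0.54, 0.2598, 0.341]
orientation: [-0.001, 0.986, 0.167, 0.009]
wrist_force: [1.1, -0.2, 0.2]
grip_width: -0.0
```

Run:
```python
from h import *
p,yaw,c=status('w23.png'); im=cv2.imread('pics/w23.png')
for a,col in ((.55,(255,0,255)),(.7,(0,0,255))):
    for y in (17,-17):
        u=w2px(c,[*sw(90*np.sin(a),y),.04+.09*np.cos(a)])[0]; cv2.circle(im,tuple(int(v) for v in u),1,col,-1)
cv2.imwrite('pics/w23b.png',cv2.resize(im,(800,600),interpolation=3))
```

```text
t 31.45 p [0.54   0.2598 0.341 ] yaw 19.2 F [ 1.1 -0.2  0.2] g -0.00 q6 1.50 tcp in bay [-157.  367.]
 bar [0.72   0.3692] yaw 24 iou 0.80 n 227 d [205.9 -44.2] bay [-21. 528.] px [345.  17.]
 bar [0.7316 0.2399] yaw 89 iou 0.42 n 1511 d [174.4  81.8] bay [ 31. 410.] px [515.  30.]
```

View pics/w23b.png

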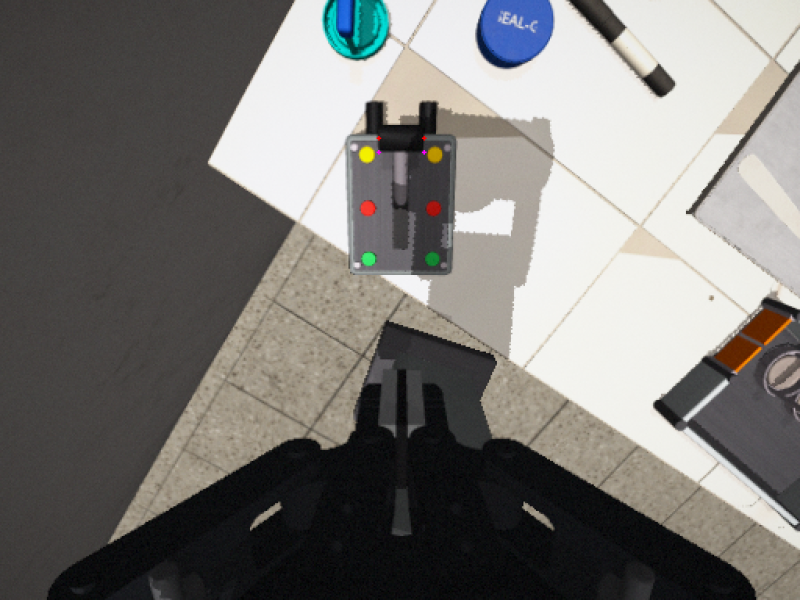

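The picture shows the lever grip at (402,138), right on the 0.7 rad dots at the yellow marks, and the gate shut at (752,340). One last check of the bay from the side camera, then I hand the job in.

Run:
```python
from h import *
c=snap('side','end.png')
for b in bars(c,amin=20): print('side',np.round(b[:2],3),'bay',np.round(inbay(b[:2])),'n',b[4])
s=get_state(); print(s['clock'],s['wrist_force'],np.abs(s['joint_velocities']).max())
print(sign_off())
```

```text
side [ 1.305 -1.561] bay [ 1149. -1115.] n 30
side [ 0.552 -0.215] bay [  5. -79.] n 28
side [ 0.533 -0.275] bay [   7. -142.] n 35
side [ 0.509 -0.332] bay [   2. -203.] n 31
side [0.727 0.368] bay [-14. 530.] n 37
side [ 0.253 -0.549] bay [-171. -490.] n 25
31.55 [-0.22516481  0.52038861 -0.34801745] 0.06247346669229592
the job is handed in; nothing more can be done
None
```

I finished the changeover and handed it in at about 31.5 s of the 210 s allowed; no verdict was reported.

**What I did:** I pushed the lever upright to off. Then I slid each of the three carriers that were there through the gate by its handle. After checking that the gate had closed behind them, I pushed the lever over to yellow.

**Last checks:**
- **Carriers:** they stand upright in the column behind the gate, at bay x of about 2 to 7 mm and y of about -79, -142 and -203 mm.
- **Gate:** both leaves look shut in the last pictures, judged by eye because the gate angle is not reported.
- **Lever:** its grip sits on the mark I projected for 0.7 rad, the yellow stop.
- **Robot:** it is clear of everything, with wrist force under 1 N.
- **Other things on the bench:** I touched none of them on purpose and saw none out of place, but I did not measure how far they had moved. I found no other carriers, and left the turquoise look-alike alone.

**What went wrong or disagreed:**
- **Second carrier:** it tilted in the grip twice while I dragged it sideways in front of the gate. The second time it was clearly dragging along the bar's length. Each time I released it, it stood upright again, and I gripped it again. After that I made sideways moves slightly lifted and only outside the bay.
- **Third carrier:** I carried it about 10 mm off the bench to the front of the gate.
- **Inside the bay:** all three carriers were only slid along the bench.
- **Gate position:** my first estimate of the gate's centre was about 4 mm off in x; I corrected it before the first push.

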